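# Square a welded coupon into the sectioning jig and clamp it

## Task

Get the welded coupon ready for sectioning: swing the jig's clamp lever wide open, lay the coupon flat in the jig with its clipped corner towards the brass-keyed corner, and push it flush against the long fence and along it right up to the end stop. When it sits flush on both, swing the lever all the way back so that it locks the coupon there; do not shove the other things on the desk about.

Things in the scene. Friction and masses are not known exactly. Their poses are not given: they have to be found in the camera images.
- jig: Sectioning jig, fixed to the desk: aluminium plate 130 (x) x 210 (y) mm, top 12 mm above the desk; steel long fence along its whole +x edge, steel end stop on its -y edge, brass key in the corner between them, clamp lever in front. +y end and front are open: a part can be laid on the +y half and slid along the fence to the stop. Origin on the desk under the plate's middle, z up.
- jig_corner (a point): Where the inner faces of long fence and end stop would meet, on top of the plate: at x = +51, y = -91, z = 12 mm of the jig. Axes as the jig's: +x into the long fence, +y along it away from the stop. Fences are 14 mm thick and 18 mm high. The end stop is 46 mm long in x. The brass key has a 45 degree face, 12 mm along each fence.
- blade_gap (a point): Gap of 4 mm in the long fence for the saw blade, 70 mm from the end stop's face, on top of the plate at the fence's face.
- clamp_pivot (a point): On the upright axis of the clamp lever, 50 mm above the desk: x = -21.2, y = -61 mm of the jig. The lever turns a steel disc of radius 16 mm, its centre 7 mm off this axis, 13 to 29 mm above the desk. Open, the disc stands 8 mm clear of a coupon lying on the long fence; within 53 mm of the end stop it bars the way of a coupon that is not against the fence.
- lever_grip (a point): Middle of the red upright round grip at the lever's end: diameter 18 mm, from 38 to 69 mm above the desk (this point 54 mm), 85 mm from the pivot. It can be gripped from above or pushed.
- clamp_lever (a joint): Lever angle (rad): 0 = shut, at its stop, pointing to the front (160 degrees counter-clockwise from the jig's +x); grows counter-clockwise seen from above to 1.95 = wide open, pointing along the jig's -y past the end stop. Stays where left (friction 0.07 N m). Shut, the disc leaves 0.8 mm less than the coupon's width to the fence, so it squeezes a coupon lying home.
- coupon: Loose welded steel coupon, 50 (x) x 110 (y) x 14 (z) mm, about 0.5 kg, lying flat, weld up. Origin in the middle of its underside. Its +x, -y corner is clipped at 45 degrees, 15 mm along each side; a weld bead 3 mm proud crosses it at y = +15 mm. Home: axes parallel to the jig's, +x face on the long fence, -y end on the stop, clip at the brass key, underside 12 mm above the desk.
- coupon_back (a point): Middle of the coupon's +x long face (the one that goes on the long fence), at half thickness. Sliding the coupon on desk or plate takes 2 to 5 N, more at the first touch; the fences do not give.
- coupon_end (a point): Middle of the line of the coupon's -y end (the end that goes on the stop), at half thickness.
- loupe: Bystander: black loupe, 37 mm wide, 39 mm high, upright; origin under its centre.
- objective_can: Bystander: dark grey objective canister, 41 mm wide, 58 mm high, upright; origin under its centre.
- marker: Bystander: white and red marker pen, 17 x 135 x 16 mm, lying along its y axis; origin under its middle.
- slide_box: Bystander: red box, 34 x 85 x 28 mm; origin under its middle.
- notes: Bystander: yellow sticky notes, 76 x 77 x 14 mm; origin under their middle.

How it is judged (in metres and radians):
On the way, in this order (a step that is already met when the one before it is completed fails the run):
1. the clamp lever has been swung open (past 1.3 rad) (value of joint clamp_lever above 1.3 rad), for 0.2 s.
2. with the lever still open (past 1.0 rad) the coupon lies in the jig, flush with long fence and end stop to 3 mm and square to them to 0.04 rad (value of joint clamp_lever above 1 rad and x of coupon_back in the frame of jig_corner above -0.003 m and y of coupon_end in the frame of jig_corner between -0.003 and 0.003 m and z of coupon in the frame of jig_corner below 0.003 m and angle between the y axis of coupon and the y axis of jig, either way round below 0.04 rad), for 0.2 s.
3. the lever has been swung back shut (below 0.12 rad) (value of joint clamp_lever below 0.12 rad), for 0.2 s.
At the end, for the whole second after the job is handed in: The lever is shut (below 0.12 rad) on the coupon, which rests flat on the base plate, weld up, its clipped corner at the brass key, its long face within 2 mm of the long fence, its end within 2.5 mm of the end stop, square to within 0.025 rad (value of joint clamp_lever below 0.12 rad and x of coupon_back in the frame of jig_corner between -0.002 and 0.003 m and y of coupon_end in the frame of jig_corner between -0.003 and 0.0025 m and z of coupon in the frame of jig_corner between -0.003 and 0.002 m and angle between the y axis of coupon and the y axis of jig, either way round below 0.025 rad and angle between coupon's own z axis and vertical below 0.04 rad and linear speed of coupon below 0.01 m/s); the robot touches nothing.
It fails at once if another loose thing on the desk is moved by more than 30 mm (distance of any of loupe, objective_can, marker, slide_box, notes from where it was at the start of the episode above 0.03 m).
It also fails if it takes over 72 s, if anything falls off the work surface, if the arm or the gripper's body presses on something with over 40 N, if the wrist force passes 120 N, or if a joint passes its speed limit or range.

## Robot

A 7-joint arm with a two-finger parallel gripper is mounted at the origin on a cart in front of the work surface, level with it; the furniture and walls round the work are solid. World frame = base frame: x ahead of the robot, y to its left, z up, the work surface at z = 0. Lengths are in mm, angles in rad, forces in N, time in s.
With the tool pointing down it reaches from about 400 to 875 mm from the base axis. Payload 4.4 kg.
Tool frame: the origin (TCP) lies at the very end of the fingers, on their centre line; the grasp point (between the pads) lies 19 mm behind it; z points along the fingers, y is the line along which they close (so a half turn about z gives the same grasp; the last joint's range is limited). The gripper opens to 85 mm and grips with 20 to 120 N. Pads are 22 mm wide; open, the fingers measure 114 mm over their backs; the gripper's body (76 mm by 85 mm) begins 54 mm behind the grasp point. The pads swing forward as they close: fully open they stand 13 mm farther back than shut.
Start: joints at [-1.204, 0.628, 0.038, 1.517, -0.027, 0.996, -0.02], TCP at [272.598, 590.092, 231.313] pointing down, gripper open.
Joint ranges: [-3.06, 3.06], [-0.37, 2.12], [-1.25, 1.32], [0.18, 2.47], [-1.1, 4.24], [0.23, 1.98], [-2.94, 2.94]. Speed limits (rad/s): [2.57, 2.57, 3.14, 3.14, 3.14, 3.14, 3.14].

## Interface

Orientations are given as [roll, pitch, yaw] about the fixed x, y, z axes, in that order (R = Rz(yaw) Ry(pitch) Rx(roll)).
In Python, from cell import read_state, get_image, camera_params, finish_job gives the robot as it stands.
- The arm moves only by the tool arm_command, never from a script. Its argument "deltas" is a list of rows, each an object of numbers: "dx", "dy", "dz": the shift along the world's x, y, z in m; "yaw": the turn about the world's z in degrees; "jaw": the opening, from 0 (shut) to 1 (fully open). A call has 1 to 20 rows; each row is the pose to reach, as a shift and turn from the pose commanded when the call began; what a row does not reach only later rows make up. A row lasts 1/10 s, in which the tool goes at most 50 mm and 8.59 degrees, less where a joint would pass 70% of its speed; a pose out of reach is approached as far as the arm can. A call with a gripper value outside its range is refused whole. The fingers move at their own pace and stop on an object; the grip force is fixed at half the most. Time passes only in rows, so rows that repeat a pose let the fingers close. It gives the time, the measured TCP pose, the force, the opening and the grip force at its end, in the units of the state.
- read_state(): the state, without advancing time (a new reading comes with each control period).
- get_image(name): name is "scene" or "top" or "wrist"; returns (picture, depth): 400x640x3 uint8, red, green, blue; 400x640 float32, mm along the optical axis (not along the pixel's ray), 0 where there is no reading.
- camera_params(name): a dict with "camera_matrix" (3x3 intrinsics, pixels), "k1" (the pictures are not rectified: a ray, as slopes to the right and down, at radius r is drawn at 1 + k1 r^2 times it, then the intrinsics apply), "extrinsics" (4x4, takes a point from camera to world coordinates). Camera axes: x right, y down, z forward; pixel columns grow to the right and rows downward; lengths in mm; the calibration is good to about 2 mm. A picture is of the moment at which its call begins: read the wrist's pose just before it. camera_params takes no time and is no camera call; for the wrist camera it gives the pose at the moment of the call.
- finish_job(): hands the job in; it is judged then, once.
The state is a dict: "clock": time; "qpos": joint angles; "qd": joint speeds; "tau": joint torques, N m; "eef_pos": TCP position; "tool_rot": TCP orientation; "force": force on the tool from outside, world axes, zero at the start; "torque": the same for the moment, N m; "width": finger opening in mm; "gripper_force": force on a finger pad.
Only numpy, scipy, OpenCV 4.12 (cv2) and the standard library are available. Lean on these libraries where they do the work, as an engineer would, in place of code of your own. Each camera call takes 0.05 s, during which the arm holds its last target. There are 200 camera calls.

## Working session

There is one attempt and no reset: what is moved stays moved. The work goes in short steps, Python scripts to look and compute and a tool call to move; the robot and the scene stay as the last step left them, time stands still between calls to the robot, and variables do not carry over. Pictures are saved under pics/ and viewed, at most 10 in all, crops included, and the job is handed in when it is done.

Besides the shell and the picture viewer there is one more tool, called by a JSON object that holds its "method" and its "body". arm_command: Moves the arm, as the interface text tells. Its arguments: {"type":"object","properties":{"deltas":{"type":"array"}},"required":["deltas"]}

```bash
mkdir -p pics; ls; python3 - <<'E'
from cell import *
import cv2,numpy as np
s=read_state();print(s)
for n in("top","scene"):
    im,d=get_image(n);cv2.imwrite(f"pics/{n}0.png",im[:,:,::-1]);np.savez(f"{n}0.npz",im=im,d=d)
    p=camera_params(n);print(n,p)
E
```

```text
pics
{'clock': 0.0, 'qpos': array([-1.20379672,  0.62934881,  0.03842874,  1.51839597, -0.02695017,
        0.99633194, -0.02001166]), 'qd': array([ 2.67679161e-04,  1.86974956e-04, -8.12699248e-05, -1.59912549e-03,
       -8.05407564e-04, -3.48049840e-04,  5.77008849e-04]), 'tau': array([-5.73071757e-04, -5.63415670e+01,  1.22604780e+00, -1.93440789e+01,
        1.09862286e-02,  1.03625102e-02, -7.04068952e-06]), 'eef_pos': array([272.32611924, 589.48295804, 230.37820775]), 'tool_rot': array([-3.13962711e+00,  6.10034162e-05,  2.70881862e+00]), 'force': array([ 0.08638021,  0.1672184 , -0.01218491]), 'torque': array([ 0.02461163,  0.02615536, -0.05757456]), 'gripper_force': 0.0, 'width': 85.44620735155301}
top {'camera_matrix': array([[489.25815965,   0.        , 320.57644003],
       [  0.        , 489.25815965, 198.28788516],
       [  0.        ,   0.        ,   1.        ]]), 'k1': 0.03469598640868907, 'extrinsics': array([[ 3.78284759e-03, -9.97755556e-01,  6.68546182e-02,
         3.66858719e+02],
       [-9.99869279e-01, -4.82487890e-03, -1.54319426e-02,
        -9.65577946e+01],
       [ 1.57198719e-02, -6.67875022e-02, -9.97643381e-01,
         1.72921935e+03],
       [ 0.00000000e+00,  0.00000000e+00,  0.00000000e+00,
         1.00000000e+00]])}
scene {'camera_matrix': array([[386.78398308,   0.        , 319.91396607],
       [  0.        , 386.78398308, 201.37850346],
       [  0.        ,   0.        ,   1.        ]]), 'k1': -0.0026069886617036226, 'extrinsics': array([[-4.59512149e-01, -6.65984604e-01,  5.87633467e-01,
        -2.94420630e+02],
       [-8.88111227e-01,  3.36829446e-01, -3.12736907e-01,
         3.27604313e+02],
       [ 1.03457096e-02, -6.65590288e-01, -7.46245627e-01,
         1.06164837e+03],
       [ 0.00000000e+00,  0.00000000e+00,  0.00000000e+00,
         1.00000000e+00]])}
```

View pics/top0.png

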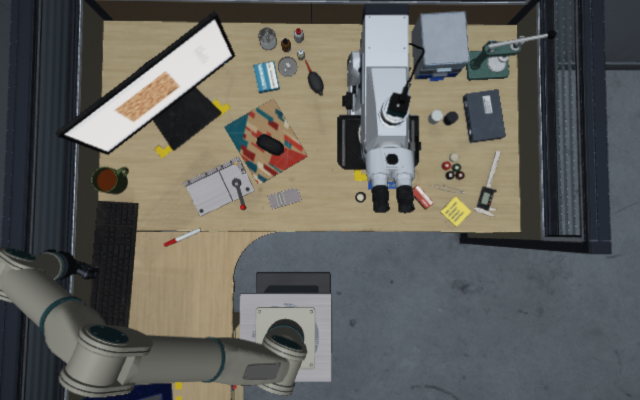

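View pics/scene0.png

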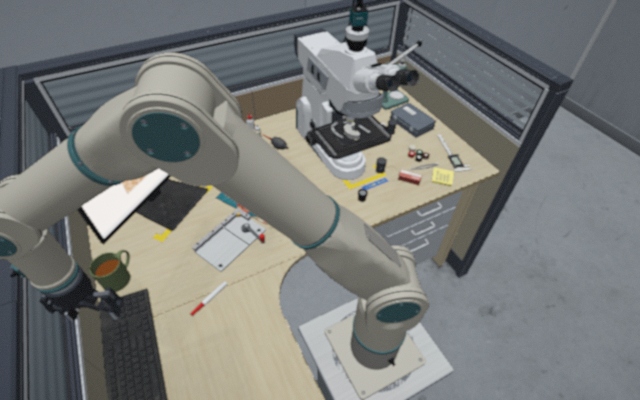

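The top view shows the jig around (220,188), with the red lever grip at (242,207), the coupon around (284,198) and the marker at (182,237). The arm is at left. I'll enlarge the jig area.

```bash
python3 - <<'E'
import cv2,numpy as np
im=np.load("top0.npz")["im"][:,:,::-1]
c=im[145:225,175:310];cv2.imwrite("pics/c1.png",cv2.resize(c,None,fx=5.9,fy=5.9,interpolation=cv2.INTER_CUBIC))
E
```

```text
(no output)
```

View pics/c1.png

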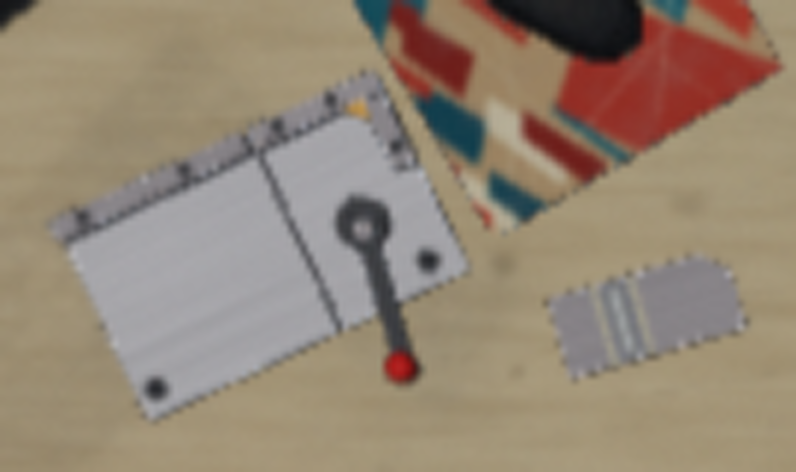

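The crop shows the coupon's weld to the left (+y) and its clip at upper right, roughly 10° off the jig's heading. The lever is shut, with its grip at crop (400,365).

```bash
cat > h.py <<'E'
from cell import *
import cv2,numpy as np
def ray(p,uv,z):
    "pixels (n,2) -> world points on plane z"
    K=p["camera_matrix"];k=p["k1"];E=p["extrinsics"]
    d=cv2.undistortPoints(np.float64(uv).reshape(-1,1,2),K,np.array([k,0,0,0,0.])).reshape(-1,2)
    D=np.c_[d,np.ones(len(d))]@E[:3,:3].T;o=E[:3,3]
    return o+D*((z-o[2])/D[:,2])[:,None]
def px(p,X):
    E=p["extrinsics"];R=E[:3,:3].T
    return cv2.projectPoints(np.float64(X).reshape(-1,1,3),cv2.Rodrigues(R)[0],-R@E[:3,3],p["camera_matrix"],np.array([p["k1"],0,0,0,0.]))[0].reshape(-1,2)
def shot(n,f):
    p=camera_params(n);im,d=get_image(n);np.savez(f+".npz",im=im,d=d);cv2.imwrite(f"pics/{f}.png",im[:,:,::-1]);return p,im,d
E
python3 - <<'E'
from h import *
p=camera_params("top")
f=lambda a:np.array(a)/5.9+[174.6,144.6]
print("fence top corners",ray(p,f([[52,222],[372,72]]),30).round())
print("plate front corners",ray(p,f([[150,420],[468,270]]),12).round())
print("coupon corners",ray(p,f([[548,300],[575,378],[745,325],[690,257]]),14).round())
print("pivot",ray(p,f([[362,225]]),45).round(),"grip",ray(p,f([[400,362]]),69).round())
w=camera_params("wrist");print(w, read_state()["eef_pos"])
E
```

```text
fence top corners [[534. 353.  30.]
 [624. 167.  30.]]
plate front corners [[419. 297.  12.]
 [509. 111.  12.]]
coupon corners [[491.  63.  14.]
 [445.  47.  14.]
 [477. -54.  14.]
 [517. -21.  14.]]
pivot [[532. 169.  45.]] grip [[451. 142.  69.]]
{'camera_matrix': array([[293.84861525,   0.        , 321.97905375],
       [  0.        , 293.84861525, 196.89801566],
       [  0.        ,   0.        ,   1.        ]]), 'k1': -0.04399986859422427, 'extrinsics': array([[ 4.18590641e-01,  8.57907667e-01,  2.97953538e-01,
         1.96192695e+02],
       [ 9.08174271e-01, -3.94998703e-01, -1.38547890e-01,
         6.25630140e+02],
       [-1.17003587e-03,  3.28588587e-01, -9.44472430e-01,
         3.71956661e+02],
       [ 0.00000000e+00,  0.00000000e+00,  0.00000000e+00,
         1.00000000e+00]])} [272.34277463 589.54847358 230.45651542]
```

{"method": "arm_command", "body": {"deltas": [{"dx":0.02,"dy":-0.04,"dz":0.03,"yaw":-4},{"dx":0.04,"dy":-0.08,"dz":0.06,"yaw":-8},{"dx":0.06,"dy":-0.12,"dz":0.07,"yaw":-12},{"dx":0.08,"dy":-0.16,"dz":0.07,"yaw":-16},{"dx":0.1,"dy":-0.2,"dz":0.07,"yaw":-20},{"dx":0.12,"dy":-0.24,"dz":0.07,"yaw":-24},{"dx":0.14,"dy":-0.28,"dz":0.07,"yaw":-28},{"dx":0.16,"dy":-0.32,"dz":0.07,"yaw":-32},{"dx":0.18,"dy":-0.36,"dz":0.07,"yaw":-36},{"dx":0.2,"dy":-0.4,"dz":0.07,"yaw":-40},{"dx":0.22,"dy":-0.44,"dz":0.07,"yaw":-44},{"dx":0.228,"dy":-0.46,"dz":0.07,"yaw":-48},{"dx":0.228,"dy":-0.46,"dz":0.07,"yaw":-48},{"dx":0.228,"dy":-0.46,"dz":0.07,"yaw":-48},{"dx":0.228,"dy":-0.46,"dz":0.07,"yaw":-48}]}}

```text
invalid input at $.deltas[0]: expected keys dx, dy, dz, yaw, jaw
```

```bash
python3 - <<'E'
from h import *
s=read_state();print(s["eef_pos"],s["tool_rot"],s["qpos"],s["clock"])
p,im,d=shot("wrist","w1");np.save("w1p.npy",p,allow_pickle=True)
E
```

```text
[272.34277463 589.54847358 230.45651542] [-3.13981495e+00  1.88380144e-05  2.70881571e+00] [-1.2037907   0.62927325  0.03842509  1.51830387 -0.02698763  0.99631075
 -0.01999317] 0.1
```

View pics/w1.png

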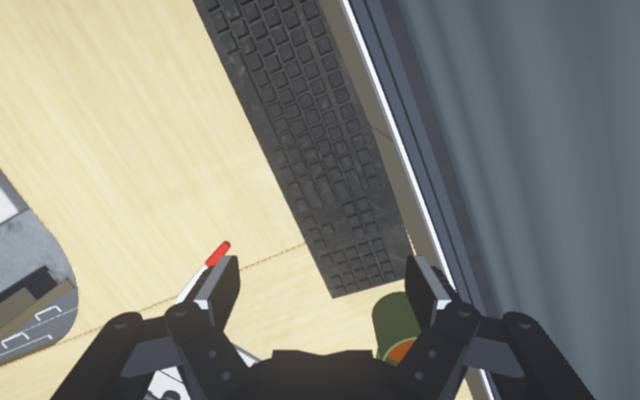

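The wrist view is still of the start pose: keyboard, mug at (395,330), marker at (215,255). The move was refused for lacking the "jaw" key.

{"method": "arm_command", "body": {"deltas": [{"dx":0.02,"dy":-0.04,"dz":0.03,"yaw":-4,"jaw":1},{"dx":0.04,"dy":-0.08,"dz":0.06,"yaw":-8,"jaw":1},{"dx":0.06,"dy":-0.12,"dz":0.08,"yaw":-12,"jaw":1},{"dx":0.08,"dy":-0.16,"dz":0.08,"yaw":-16,"jaw":1},{"dx":0.1,"dy":-0.2,"dz":0.08,"yaw":-20,"jaw":1},{"dx":0.12,"dy":-0.24,"dz":0.08,"yaw":-24,"jaw":1},{"dx":0.14,"dy":-0.28,"dz":0.08,"yaw":-28,"jaw":1},{"dx":0.16,"dy":-0.32,"dz":0.08,"yaw":-32,"jaw":1},{"dx":0.18,"dy":-0.36,"dz":0.08,"yaw":-36,"jaw":1},{"dx":0.2,"dy":-0.4,"dz":0.08,"yaw":-40,"jaw":1},{"dx":0.22,"dy":-0.44,"dz":0.08,"yaw":-44,"jaw":1},{"dx":0.25,"dy":-0.47,"dz":0.08,"yaw":-48,"jaw":1},{"dx":0.25,"dy":-0.47,"dz":0.08,"yaw":-48,"jaw":1},{"dx":0.25,"dy":-0.47,"dz":0.08,"yaw":-48,"jaw":1},{"dx":0.25,"dy":-0.47,"dz":0.08,"yaw":-48,"jaw":1}]}}

```text
clock: 1.65
eef_pos: [521.7, 121.4, 310.9]
tool_rot: [-3.14, -0.001, 1.873]
force: [0.3, -1.3, 0.8]
width: 85.4
gripper_force: 0.0
```

```bash
python3 - <<'E'
from h import *
s=read_state();print(s["eef_pos"],s["tool_rot"],s["qpos"],s["clock"])
p,im,d=shot("wrist","w2");np.save("w2p.npy",p,allow_pickle=True)
E
```

```text
[521.71085581 121.38645111 310.94132756] [-3.14047800e+00 -1.11872138e-03  1.87311644e+00] [-0.52578031  0.39498561  0.35284674  1.73433529 -0.15588146  1.04092252
  0.18362109] 1.65
```

View pics/w2.png

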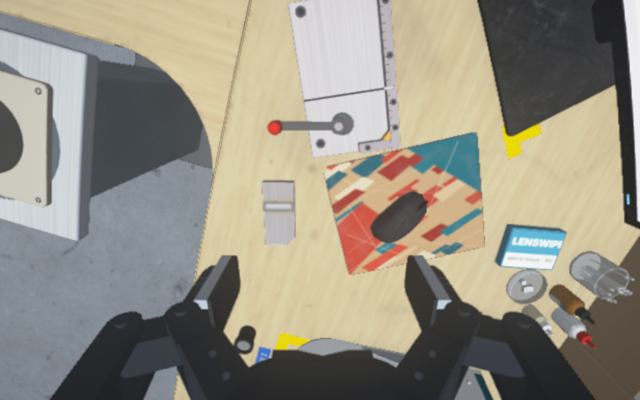

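The wrist view shows the jig at (345,75), lever grip (275,127), pivot (343,124), coupon at (279,212) with its clip at (291,240), and the loupe at (246,338).

```bash
python3 - <<'E'
from h import *
p=np.load("w2p.npy",allow_pickle=True).item();z=np.load("w2.npz");im=z["im"];d=z["d"]
hsv=cv2.cvtColor(im,cv2.COLOR_RGB2HSV)
def big(m,roi):
    q=np.zeros(m.shape,np.uint8);x0,y0,x1,y1=roi;q[y0:y1,x0:x1]=m[y0:y1,x0:x1]
    return max(cv2.findContours(q,0,cv2.CHAIN_APPROX_NONE)[0],key=cv2.contourArea)[:,0,:].astype(float)
def rect(c,z):
    w=ray(p,c,z)[:,:2];(c0,s,a)=cv2.minAreaRect(w.astype(np.float32));return np.round(c0,1),np.round(s,1),round(a,2)
g=((hsv[...,1]<60)*255).astype(np.uint8)
c=big(cv2.morphologyEx(g,cv2.MORPH_CLOSE,np.ones((5,5))),(240,165,315,262))
print("coupon",rect(c,14)); e=cv2.approxPolyDP(c.astype(np.int32),4,True)[:,0];print(e.tolist(),ray(p,e,14).round().tolist())
c=big(cv2.morphologyEx(g,cv2.MORPH_CLOSE,np.ones((5,5))),(284,0,410,165))
e=cv2.approxPolyDP(c.astype(np.int32),4,True)[:,0];print("jig",e.tolist(),ray(p,e,12).round().tolist(),"z30",ray(p,e,30).round().tolist())
r=((hsv[...,1]>150)&((hsv[...,0]<8)|(hsv[...,0]>172))).astype(np.uint8)*255
c=big(r,(260,115,290,140));print("grip",c.mean(0),ray(p,[c.mean(0)],62).round(1))
print("pivot",ray(p,[[343,124]],45).round(1))
y=((hsv[...,1]>120)&(abs(hsv[...,0].astype(int)-22)<8)).astype(np.uint8)*255
c=big(y,(375,125,395,148));print("brass",c.mean(0),ray(p,[c.mean(0)],30).round(1))
# image gap line
print([round(float(d[a])) for a in((60,340),(212,279-10),(300,300))])
cv2.imwrite("pics/w2c.png",cv2.resize(im[0:260,235:425,::-1],None,fx=3,fy=2.3*1.3,interpolation=cv2.INTER_CUBIC)[:600])
E
```

```text
coupon (array([476. ,   2.5]), array([105.7, 178. ]), 12.07)
[[240, 165], [240, 190], [250, 191], [240, 227], [240, 261], [246, 260], [248, 234], [256, 222], [263, 223], [264, 234], [256, 261], [264, 260], [268, 246], [274, 247], [272, 261], [284, 261], [304, 206], [306, 165], [299, 174], [293, 165], [260, 165], [257, 172], [252, 165]] [[408.0, 69.0, 14.0], [416.0, 30.0, 14.0], [432.0, 33.0, 14.0], [430.0, -33.0, 14.0], [443.0, -96.0, 14.0], [452.0, -91.0, 14.0], [445.0, -41.0, 14.0], [453.0, -16.0, 14.0], [464.0, -14.0, 14.0], [470.0, -33.0, 14.0], [469.0, -87.0, 14.0], [482.0, -81.0, 14.0], [482.0, -53.0, 14.0], [492.0, -52.0, 14.0], [496.0, -79.0, 14.0], [515.0, -73.0, 14.0], [520.0, 34.0, 14.0], [504.0, 99.0, 14.0], [498.0, 83.0, 14.0], [485.0, 94.0, 14.0], [437.0, 79.0, 14.0], [435.0, 66.0, 14.0], [425.0, 75.0, 14.0]]
jig [[284, 0], [284, 13], [289, 14], [284, 20], [284, 81], [289, 50], [295, 50], [297, 63], [289, 98], [284, 99], [284, 164], [293, 164], [299, 150], [305, 151], [305, 164], [339, 156], [339, 164], [351, 159], [359, 164], [379, 155], [382, 164], [384, 150], [409, 1
[... 1007 characters left out ...]
0, 30.0], [455.0, 186.0, 30.0], [449.0, 183.0, 30.0], [472.0, 95.0, 30.0], [485.0, 99.0, 30.0], [488.0, 121.0, 30.0], [497.0, 123.0, 30.0], [502.0, 104.0, 30.0], [546.0, 130.0, 30.0], [549.0, 119.0, 30.0], [564.0, 131.0, 30.0], [577.0, 128.0, 30.0], [601.0, 149.0, 30.0], [610.0, 138.0, 30.0], [605.0, 158.0, 30.0], [640.0, 169.0, 30.0], [599.0, 267.0, 30.0], [591.0, 248.0, 30.0], [572.0, 284.0, 30.0], [583.0, 308.0, 30.0], [571.0, 338.0, 30.0], [570.0, 308.0, 30.0], [563.0, 305.0, 30.0], [555.0, 336.0, 30.0], [550.0, 332.0, 30.0], [545.0, 339.0, 30.0]]
grip [274.22857143 127.2       ] [[449.4 146.7  62. ]]
pivot [[535.3 176.2  45. ]]
brass [386.8  135.65] [[601.4 178.6  30. ]]
[402, 473, 547]
```

```bash
cat > m.py <<'E'
from h import *
def grey(im,t=25): 
    i=im.astype(int);return ((i[...,0]-i[...,2]<t)&(i.sum(2)>150)).astype(np.uint8)*255
def big(m,roi):
    q=np.zeros(m.shape,np.uint8);x0,y0,x1,y1=roi;q[y0:y1,x0:x1]=m[y0:y1,x0:x1]
    q=cv2.morphologyEx(q,cv2.MORPH_CLOSE,np.ones((5,5)))
    return max(cv2.findContours(q,0,cv2.CHAIN_APPROX_NONE)[0],key=cv2.contourArea)[:,0,:].astype(float)
def rect(p,c,z):
    w=ray(p,c,z)[:,:2];(c0,s,a)=cv2.minAreaRect(w.astype(np.float32));return np.round(c0,1),np.round(s,1),round(a,2)
E
python3 - <<'E'
from m import *
for n,f,rois in(("wrist","w2",((245,170,312,258),(284,0,410,165))),("top","top0",((264,183,306,212),(178,155,257,220)))):
    p=np.load("w2p.npy",allow_pickle=True).item() if n=="wrist" else camera_params(n)
    im=np.load(f+".npz")["im"]
    if n=="wrist": print("wood/coupon/plate",im[250,310],im[195,279],im[60,340],im[160,300])
    g=grey(im)
    for nm,roi,zs in(("coupon",rois[0],(7,14)),("jig",rois[1],(12,30))):
        c=big(g,roi)
        e=cv2.approxPolyDP(c.astype(np.int32),2.5,True)[:,0]
        print(n,nm,[rect(p,c,z) for z in zs],e.tolist());
        for z in zs: print(z,ray(p,e,z)[:,:2].round().tolist())
E
```

```text
wood/coupon/plate [219 209 172] [191 186 188] [220 218 221] [209 195 159]
wrist coupon [(array([484.4,   6.4]), array([ 51.1, 112. ]), 16.72), (array([484.6,   9.4]), array([ 50.3, 110.2]), 16.72)] [[263, 181], [265, 243], [286, 244], [294, 237], [293, 181]]
7 [[447.0, 53.0], [476.0, -53.0], [510.0, -44.0], [520.0, -27.0], [492.0, 67.0]]
14 [[447.0, 55.0], [476.0, -49.0], [510.0, -40.0], [519.0, -23.0], [492.0, 69.0]]
wrist jig [(array([523. , 221.8]), array([173.1, 220.2]), 17.58), (array([522., 221.]), array([166. , 211.2]), 17.58)] [[291, 0], [288, 8], [306, 121], [284, 122], [284, 129], [307, 129], [314, 157], [369, 151], [370, 156], [358, 164], [381, 164], [383, 149], [400, 146], [390, 0]]
12 [[422.0, 305.0], [421.0, 295.0], [485.0, 162.0], [455.0, 151.0], [458.0, 141.0], [490.0, 151.0], [512.0, 114.0], [589.0, 148.0], [593.0, 141.0], [579.0, 124.0], [613.0, 135.0], [608.0, 157.0], [630.0, 169.0], [546.0, 345.0]]
30 [[426.0, 301.0], [424.0, 291.0], [486.0, 164.0], [457.0, 153.0], [459.0, 144.0], [490.0, 153.0], [511.0, 118.0], [585.0, 150.0], [589.0, 144.0], [576.0, 127.0], [608
[... 271 characters left out ...]
.0], [493.0, 62.0], [447.0, 51.0], [476.0, -54.0]]
14 [[511.0, -44.0], [518.0, -22.0], [492.0, 61.0], [447.0, 50.0], [475.0, -54.0]]
top jig [(array([520.2, 209.3]), array([162.7, 258.6]), 25.45), (array([518.6, 206.1]), array([161. , 255.9]), 25.45)] [[256, 164], [236, 157], [183, 182], [199, 215], [233, 200], [244, 204], [243, 196], [254, 190], [247, 171], [255, 172]]
12 [[602.0, 105.0], [626.0, 176.0], [537.0, 359.0], [421.0, 301.0], [474.0, 184.0], [461.0, 145.0], [489.0, 149.0], [510.0, 111.0], [577.0, 136.0], [574.0, 108.0]]
30 [[599.0, 103.0], [624.0, 173.0], [535.0, 354.0], [421.0, 297.0], [473.0, 181.0], [460.0, 143.0], [487.0, 146.0], [508.0, 109.0], [575.0, 134.0], [571.0, 106.0]]
```

View pics/w2c.png

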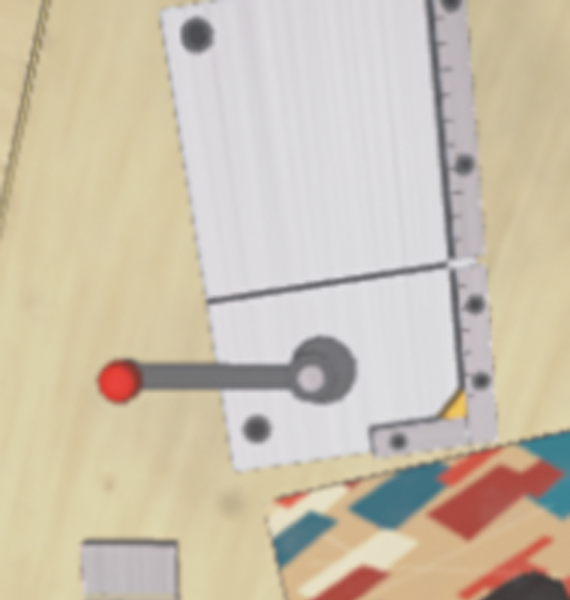

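{"method": "arm_command", "body": {"deltas": [{"dx":-0.02,"dy":0.01,"dz":-0.02,"yaw":-8,"jaw":0.5},{"dx":-0.04,"dy":0.02,"dz":-0.04,"yaw":-16,"jaw":0.5},{"dx":-0.06,"dy":0.024,"dz":-0.06,"yaw":-24,"jaw":0.45},{"dx":-0.072,"dy":0.024,"dz":-0.08,"yaw":-32,"jaw":0.45},{"dx":-0.072,"dy":0.024,"dz":-0.1,"yaw":-40,"jaw":0.45},{"dx":-0.072,"dy":0.024,"dz":-0.12,"yaw":-48,"jaw":0.45},{"dx":-0.072,"dy":0.024,"dz":-0.14,"yaw":-56,"jaw":0.45},{"dx":-0.072,"dy":0.024,"dz":-0.16,"yaw":-64,"jaw":0.45},{"dx":-0.072,"dy":0.024,"dz":-0.18,"yaw":-72,"jaw":0.45},{"dx":-0.072,"dy":0.024,"dz":-0.2,"yaw":-80,"jaw":0.45},{"dx":-0.072,"dy":0.024,"dz":-0.21,"yaw":-88,"jaw":0.45},{"dx":-0.072,"dy":0.024,"dz":-0.21,"yaw":-89,"jaw":0.45},{"dx":-0.072,"dy":0.024,"dz":-0.21,"yaw":-89,"jaw":0.45},{"dx":-0.072,"dy":0.024,"dz":-0.21,"yaw":-89,"jaw":0.45}]}}

```text
clock: 3.1
eef_pos: [450.9, 144.8, 102.0]
tool_rot: [-3.141, -0.001, 0.321]
force: [1.1, 0.5, 0.7]
width: 38.7
gripper_force: 0.0
```

```bash
python3 - <<'E'
from h import *
s=read_state();print(s["eef_pos"],s["tool_rot"],s["qpos"],s["clock"],s["force"])
p,im,d=shot("wrist","w3");np.save("w3p.npy",p,allow_pickle=True)
E
```

```text
[450.87137073 144.78402761 102.00426378] [-3.14114369e+00 -1.31463252e-03  3.21097248e-01] [-0.73787405  0.66585073  0.55413258  2.12770426 -0.69721446  0.53167224
 -0.90984058] 3.1 [1.08173844 0.51189618 0.66930791]
```

View pics/w3.png

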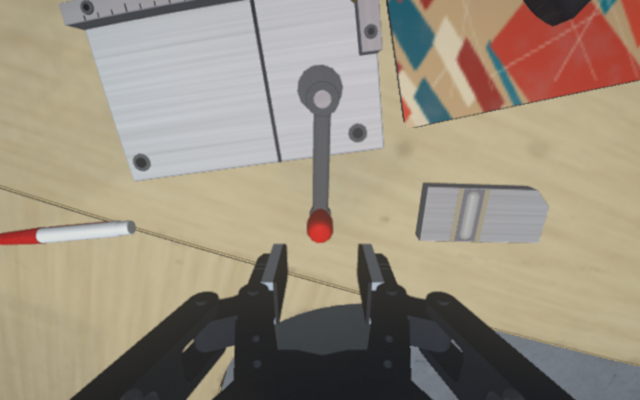

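The grip is at (320,226), centred between the fingers, and the pivot cap is at (322,98). I'll check both by ray.

```bash
python3 - <<'E'
from m import *
p=np.load("w3p.npy",allow_pickle=True).item();im=np.load("w3.npz")["im"];d=np.load("w3.npz")["d"]
print("grip top",ray(p,[[320,221]],69).round(1),"base of grip side",ray(p,[[320,226]],54).round(1),"pivot",ray(p,[[322,98]],45).round(1),ray(p,[[322,98]],50).round(1))
for nm,u,z in(("plate front -y",[383,149],12),("plate front +y",[134,181],12),("gap front",[280,161],12)):print(nm,ray(p,[u],z).round(1))
print("coupon",[rect(p,big(grey(im),(408,175,560,255)),z) for z in(0,14)])
E=p["extrinsics"];print(d[98,322],d[220,320],d[160,200])
E
```

```text
grip top [[458.4 148.7  69. ]] base of grip side [[448.5 145.6  54. ]] pivot [[530.5 171.4  45. ]] [[530.5 171.4  50. ]]
plate front -y [[509.2 113.4  12. ]]
plate front +y [[419.6 299.6  12. ]]
gap front [[474.1 188.1  12. ]]
coupon [(array([482.8,   1.1]), array([ 56.4, 120.9]), 16.69), (array([485.6,  10.9]), array([ 53.1, 114. ]), 16.69)]
190.80771 195.94269 236.21674
```

```bash
python3 - <<'E'
import numpy as np
for a in list(range(0,97,8))+[99]:
    f=np.radians(197.5+a);print(a,((np.array([530.4,171.3])+85*np.array([np.cos(f),np.sin(f)])-[450.5,145])/1000).round(3))
E
```

```text
0 [-0.001  0.001]
8 [ 0.003 -0.01 ]
16 [ 0.009 -0.021]
24 [ 0.016 -0.03 ]
32 [ 0.025 -0.038]
40 [ 0.034 -0.045]
48 [ 0.045 -0.051]
56 [ 0.056 -0.055]
64 [ 0.067 -0.058]
72 [ 0.079 -0.059]
80 [ 0.091 -0.058]
88 [ 0.103 -0.056]
96 [ 0.114 -0.052]
99 [ 0.118 -0.05 ]
```

{"method": "arm_command", "body": {"deltas": [{"dx":0,"dy":0,"dz":-0.02,"yaw":0,"jaw":0.45},{"dx":0,"dy":0,"dz":-0.04,"yaw":0,"jaw":0.45},{"dx":0,"dy":0,"dz":-0.058,"yaw":0,"jaw":0.45},{"dx":0,"dy":0,"dz":-0.058,"yaw":0,"jaw":0.45},{"dx":0,"dy":0,"dz":-0.058,"yaw":0,"jaw":0.25},{"dx":0,"dy":0,"dz":-0.058,"yaw":0,"jaw":0.25},{"dx":0,"dy":0,"dz":-0.058,"yaw":0,"jaw":0.25},{"dx":0,"dy":0,"dz":-0.058,"yaw":0,"jaw":0.25},{"dx":0,"dy":0,"dz":-0.058,"yaw":0,"jaw":0.25}]}}

```text
clock: 4.05
eef_pos: [450.9, 144.3, 43.7]
tool_rot: [3.142, -0.001, 0.318]
force: [0.1, -0.2, 0.9]
width: 21.2
gripper_force: 0.1
```

{"method": "arm_command", "body": {"deltas": [{"dx":0.003,"dy":-0.01,"dz":0,"yaw":8,"jaw":0.25},{"dx":0.009,"dy":-0.021,"dz":0,"yaw":16,"jaw":0.25},{"dx":0.016,"dy":-0.03,"dz":0,"yaw":24,"jaw":0.25},{"dx":0.025,"dy":-0.038,"dz":0,"yaw":32,"jaw":0.25},{"dx":0.034,"dy":-0.045,"dz":0,"yaw":40,"jaw":0.25},{"dx":0.045,"dy":-0.051,"dz":0,"yaw":48,"jaw":0.25},{"dx":0.056,"dy":-0.055,"dz":0,"yaw":56,"jaw":0.25},{"dx":0.067,"dy":-0.058,"dz":0,"yaw":64,"jaw":0.25},{"dx":0.079,"dy":-0.059,"dz":0,"yaw":72,"jaw":0.25},{"dx":0.091,"dy":-0.058,"dz":0,"yaw":80,"jaw":0.25},{"dx":0.103,"dy":-0.056,"dz":0,"yaw":88,"jaw":0.25},{"dx":0.114,"dy":-0.052,"dz":0,"yaw":96,"jaw":0.25},{"dx":0.118,"dy":-0.05,"dz":0,"yaw":99,"jaw":0.25},{"dx":0.118,"dy":-0.05,"dz":0,"yaw":99,"jaw":0.25},{"dx":0.118,"dy":-0.05,"dz":0,"yaw":99,"jaw":0.25},{"dx":0.118,"dy":-0.05,"dz":0,"yaw":99,"jaw":0.25}]}}

```text
clock: 5.65
eef_pos: [568.2, 93.9, 43.3]
tool_rot: [-3.141, 0.0, 2.045]
force: [-0.2, -0.8, 0.7]
width: 21.4
gripper_force: 0.0
```

{"method": "arm_command", "body": {"deltas": [{"dx":0,"dy":0,"dz":0,"yaw":0,"jaw":0.45},{"dx":0,"dy":0,"dz":0,"yaw":0,"jaw":0.45},{"dx":0,"dy":0,"dz":0,"yaw":0,"jaw":0.45},{"dx":0,"dy":0,"dz":0.03,"yaw":0,"jaw":0.45},{"dx":0,"dy":0,"dz":0.07,"yaw":0,"jaw":0.6},{"dx":0,"dy":0,"dz":0.1,"yaw":0,"jaw":1},{"dx":-0.03,"dy":-0.03,"dz":0.11,"yaw":-4,"jaw":1},{"dx":-0.06,"dy":-0.06,"dz":0.11,"yaw":-8,"jaw":1},{"dx":-0.084,"dy":-0.087,"dz":0.11,"yaw":-10,"jaw":1},{"dx":-0.084,"dy":-0.087,"dz":0.11,"yaw":-10,"jaw":1},{"dx":-0.084,"dy":-0.087,"dz":0.11,"yaw":-10,"jaw":1},{"dx":-0.084,"dy":-0.087,"dz":0.11,"yaw":-10,"jaw":1}]}}

```text
clock: 6.85
eef_pos: [485.6, 8.0, 153.5]
tool_rot: [3.14, -0.0, 1.872]
force: [-0.2, 0.2, 0.2]
width: 85.4
gripper_force: 0.0
```

```bash
python3 - <<'E'
from m import *
s=read_state();print(s["eef_pos"],s["tool_rot"],s["clock"],s["force"])
p,im,d=shot("wrist","w4");np.save("w4p.npy",p,allow_pickle=True)
P=px(p,[[484.5,7,14]])[0].round().astype(int);print(P)
c=big(grey(im),(P[0]-70,max(P[1]-110,0),P[0]+70,P[1]+75))
print([rect(p,c,z) for z in(7,14)],ray(p,cv2.approxPolyDP(c.astype(np.int32),3,True)[:,0],14).round().tolist(),cv2.approxPolyDP(c.astype(np.int32),3,True)[:,0].tolist())
E
```

```text
[485.64235517   7.98594654 153.46002981] [ 3.14014054e+00 -2.33400350e-04  1.87225658e+00] 6.85 [-0.19600223  0.17126507  0.21078384]
[319 185]
[(array([484.6,   6.1]), array([ 50.7, 113. ]), 16.8), (array([484. ,   8.2]), array([ 49.5, 110.3]), 16.8)] [[446.0, 54.0, 14.0], [476.0, -51.0, 14.0], [509.0, -42.0, 14.0], [519.0, -24.0, 14.0], [491.0, 67.0, 14.0]] [[295, 128], [296, 233], [328, 234], [342, 222], [345, 129]]
```

View pics/w4.png

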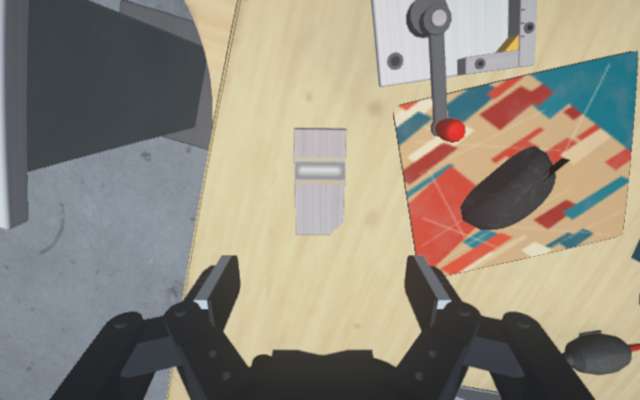

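The coupon is centred under the gripper at (320,181), parallel to the jaws. The lever stands open, with its grip at (452,130).

{"method": "arm_command", "body": {"deltas": [{"dx":-0.001,"dy":0,"dz":-0.04,"yaw":0,"jaw":1},{"dx":-0.001,"dy":0,"dz":-0.08,"yaw":0,"jaw":1},{"dx":-0.001,"dy":0,"dz":-0.12,"yaw":0,"jaw":1},{"dx":-0.001,"dy":0,"dz":-0.14,"yaw":0,"jaw":1},{"dx":-0.001,"dy":0,"dz":-0.15,"yaw":0,"jaw":1},{"dx":-0.001,"dy":0,"dz":-0.15,"yaw":0,"jaw":1},{"dx":-0.001,"dy":0,"dz":-0.15,"yaw":0,"jaw":1}]}}

```text
clock: 7.6
eef_pos: [483.8, 8.2, 2.3]
tool_rot: [-3.141, -0.0, 1.873]
force: [-2.2, -0.2, -1.1]
width: 85.5
gripper_force: 0.0
```

{"method": "arm_command", "body": {"deltas": [{"dx":0,"dy":0,"dz":0,"yaw":0,"jaw":0.4},{"dx":0,"dy":0,"dz":0,"yaw":0,"jaw":0.4},{"dx":0,"dy":0,"dz":0,"yaw":0,"jaw":0.4},{"dx":0,"dy":0,"dz":0,"yaw":0,"jaw":0.4},{"dx":0,"dy":0,"dz":0,"yaw":0,"jaw":0.4},{"dx":0,"dy":0,"dz":0,"yaw":0,"jaw":0.4},{"dx":0,"dy":0,"dz":0,"yaw":0,"jaw":0.4},{"dx":0,"dy":0,"dz":0,"yaw":0,"jaw":0.4}]}}

```text
clock: 8.4
eef_pos: [483.7, 7.3, 4.1]
tool_rot: [3.141, -0.001, 1.871]
force: [-0.7, 1.0, 6.2]
width: 48.2
gripper_force: 61.9
```

{"method": "arm_command", "body": {"deltas": [{"dx":0,"dy":0,"dz":0.03,"yaw":0,"jaw":0.4},{"dx":0,"dy":0,"dz":0.07,"yaw":0,"jaw":0.4},{"dx":0,"dy":0.02,"dz":0.1,"yaw":0,"jaw":0.4},{"dx":0.004,"dy":0.06,"dz":0.11,"yaw":2,"jaw":0.4},{"dx":0.01,"dy":0.1,"dz":0.11,"yaw":4,"jaw":0.4},{"dx":0.016,"dy":0.14,"dz":0.11,"yaw":6,"jaw":0.4},{"dx":0.02,"dy":0.18,"dz":0.11,"yaw":8.6,"jaw":0.4},{"dx":0.025,"dy":0.22,"dz":0.11,"yaw":8.6,"jaw":0.4},{"dx":0.0274,"dy":0.25,"dz":0.11,"yaw":8.6,"jaw":0.4},{"dx":0.0274,"dy":0.2613,"dz":0.1,"yaw":8.6,"jaw":0.4},{"dx":0.0274,"dy":0.2613,"dz":0.08,"yaw":8.6,"jaw":0.4},{"dx":0.0274,"dy":0.2613,"dz":0.06,"yaw":8.6,"jaw":0.4},{"dx":0.0274,"dy":0.2613,"dz":0.06,"yaw":8.6,"jaw":0.4},{"dx":0.0274,"dy":0.2613,"dz":0.06,"yaw":8.6,"jaw":0.4},{"dx":0.0274,"dy":0.2613,"dz":0.06,"yaw":8.6,"jaw":0.4}]}}

```text
clock: 9.9
eef_pos: [511.7, 268.0, 64.1]
tool_rot: [3.14, 0.0, 2.02]
force: [0.2, 0.2, -6.2]
width: 48.0
gripper_force: 66.9
```

```bash
python3 - <<'E'
from m import *
s=read_state();print(s["eef_pos"],s["tool_rot"],s["clock"],s["force"],s["width"])
p,im,d=shot("wrist","w5");np.save("w5p.npy",p,allow_pickle=True)
E
```

```text
[511.66150235 268.00940512  64.05026139] [3.14047761e+00 1.95484057e-04 2.02030215e+00] 9.9 [ 0.22739242  0.15181015 -6.15777136] 48.027594894796735
```

View pics/w5.png

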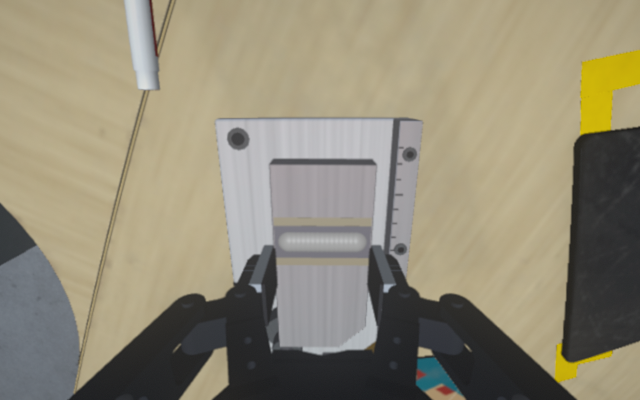

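The held coupon (270–377, 160–345) is parallel to the plate, over its +y half and clear of the fence. I'll lower it.

{"method": "arm_command", "body": {"deltas": [{"dx":0,"dy":0,"dz":-0.02,"yaw":0,"jaw":0.4},{"dx":0,"dy":0,"dz":-0.035,"yaw":0,"jaw":0.4},{"dx":0,"dy":0,"dz":-0.043,"yaw":0,"jaw":0.4},{"dx":0,"dy":0,"dz":-0.046,"yaw":0,"jaw":0.4},{"dx":0,"dy":0,"dz":-0.047,"yaw":0,"jaw":0.4},{"dx":0,"dy":0,"dz":-0.047,"yaw":0,"jaw":0.4},{"dx":0,"dy":0,"dz":-0.047,"yaw":0,"jaw":0.4}]}}

```text
clock: 10.65
eef_pos: [511.6, 268.7, 16.8]
tool_rot: [3.14, 0.0, 2.021]
force: [0.5, 0.1, -5.8]
width: 47.7
gripper_force: 66.9
```

{"method": "arm_command", "body": {"deltas": [{"dx":0,"dy":0,"dz":-0.001,"yaw":0,"jaw":0.4},{"dx":0,"dy":0,"dz":-0.001,"yaw":0,"jaw":0.4},{"dx":0,"dy":0,"dz":-0.001,"yaw":0,"jaw":0.65},{"dx":0,"dy":0,"dz":-0.001,"yaw":0,"jaw":0.65},{"dx":0,"dy":0,"dz":-0.001,"yaw":0,"jaw":0.65},{"dx":0,"dy":0,"dz":0.02,"yaw":0,"jaw":0.65},{"dx":0,"dy":0,"dz":0.06,"yaw":0,"jaw":0.65},{"dx":0,"dy":0,"dz":0.1,"yaw":0,"jaw":0.3},{"dx":0,"dy":0,"dz":0.13,"yaw":0,"jaw":0},{"dx":0,"dy":0,"dz":0.13,"yaw":0,"jaw":0},{"dx":0,"dy":0,"dz":0.13,"yaw":0,"jaw":0}]}}

```text
clock: 11.75
eef_pos: [511.2, 268.7, 146.9]
tool_rot: [3.14, -0.0, 2.021]
force: [-0.2, -1.0, -0.2]
width: 0.1
gripper_force: 0.0
```

```bash
python3 - <<'E'
from m import *
s=read_state();print(s["eef_pos"],s["tool_rot"],s["clock"],s["force"],s["width"])
p,im,d=shot("wrist","w6");np.save("w6p.npy",p,allow_pickle=True)
E
```

```text
[511.18957899 268.72610857 146.91722991] [ 3.14006825e+00 -4.40063883e-04  2.02136109e+00] 11.75 [-0.16331551 -1.02544564 -0.24933758] 0.07835088588111885
```

View pics/w6.png

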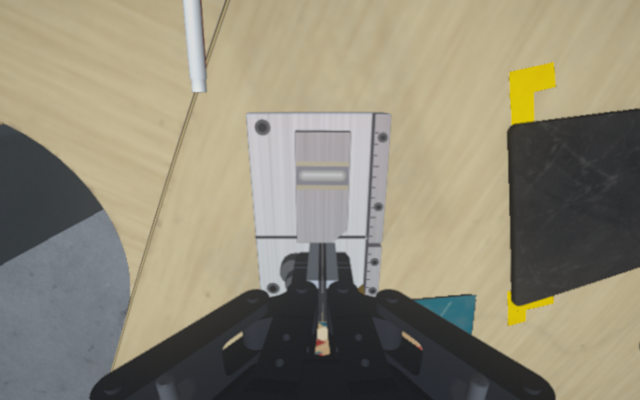

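The coupon lies parallel to the plate at px (295–350, 130–240), clip at (345,238), clear of the fence. From here on I measure by numbers only.

```bash
cat > j.py <<'E'
from m import *
O=np.array([522.7,235.4]);a=np.radians(25.8);R=np.array([[np.cos(a),-np.sin(a)],[np.sin(a),np.cos(a)]])
toj=lambda w:(np.atleast_2d(w)[:,:2]-O)@R
tow=lambda j:np.atleast_2d(j)@R.T+O
E
python3 - <<'E'
from j import *
p=np.load("w6p.npy",allow_pickle=True).item()
for nm,u,z in(("coupon",[[295,131],[350,131],[297,241],[338,241]],26),("plate +y front",[[247,114]],12),("fence outer +y",[[391,114]],30),("fence inner +y",[[374,114]],30),("gap",[[255,237],[365,237]],12)):
    print(nm,toj(ray(p,u,z)).round(1).tolist())
s=read_state()["eef_pos"];print(toj(s))
c=tow([[4.1,35],[-52,35],[-52,35],[-14,35],[-9,35]]);print((c-c[0]).round(1))
E
```

```text
coupon [[-18.5, 89.9], [29.9, 90.0], [-19.6, -18.0], [21.4, -18.0]]
plate +y front [[-63.1, 103.8]]
fence outer +y [[64.1, 104.9]]
fence inner +y [[49.5, 104.8]]
gap [[-64.8, -20.7], [50.5, -20.7]]
[[ 3.31037367 35.05527464]]
[[  0.    0. ]
 [-50.5 -24.4]
 [-50.5 -24.4]
 [-16.3  -7.9]
 [-11.8  -5.7]]
```

{"method": "arm_command", "body": {"deltas": [{"dx":-0.025,"dy":-0.012,"dz":0,"yaw":0,"jaw":0},{"dx":-0.05,"dy":-0.024,"dz":0,"yaw":0,"jaw":0},{"dx":-0.05,"dy":-0.024,"dz":-0.03,"yaw":0,"jaw":0},{"dx":-0.05,"dy":-0.024,"dz":-0.07,"yaw":0,"jaw":0},{"dx":-0.05,"dy":-0.024,"dz":-0.11,"yaw":0,"jaw":0},{"dx":-0.05,"dy":-0.024,"dz":-0.125,"yaw":0,"jaw":0},{"dx":-0.05,"dy":-0.024,"dz":-0.13,"yaw":0,"jaw":0},{"dx":-0.05,"dy":-0.024,"dz":-0.13,"yaw":0,"jaw":0},{"dx":-0.045,"dy":-0.0217,"dz":-0.13,"yaw":0,"jaw":0},{"dx":-0.041,"dy":-0.0197,"dz":-0.13,"yaw":0,"jaw":0},{"dx":-0.037,"dy":-0.0178,"dz":-0.13,"yaw":0,"jaw":0},{"dx":-0.033,"dy":-0.0159,"dz":-0.13,"yaw":0,"jaw":0},{"dx":-0.029,"dy":-0.0139,"dz":-0.13,"yaw":0,"jaw":0},{"dx":-0.025,"dy":-0.012,"dz":-0.13,"yaw":0,"jaw":0},{"dx":-0.021,"dy":-0.0101,"dz":-0.13,"yaw":0,"jaw":0},{"dx":-0.021,"dy":-0.0101,"dz":-0.13,"yaw":0,"jaw":0}]}}

```text
clock: 13.4
eef_pos: [479.3, 253.5, 16.6]
tool_rot: [-3.119, -0.003, 2.021]
force: [-19.5, -10.3, 24.9]
width: -0.2
gripper_force: 14.8
```

```bash
cat >> j.py <<'E'
def prof(p,im,a,b,z,n):
    "grey level along a jig-frame line a->b at height z"
    t=np.linspace(0,1,n)[:,None];J=np.array(a)+(np.array(b)-np.array(a))*t
    u=px(p,np.c_[tow(J),np.full(n,z)]).astype(np.float32)
    g=cv2.remap(cv2.cvtColor(im,cv2.COLOR_RGB2GRAY),u[:,:1],u[:,1:],1).ravel();return u,g
def dprof(p,d,roi,step=6):
    pass
E
python3 - <<'E'
from j import *
s=read_state();print(toj(s["eef_pos"]),s["force"],s["torque"],s["tool_rot"])
p,im,d=shot("wrist","w7");np.save("w7p.npy",p,allow_pickle=True)
E=p["extrinsics"]
# cloud from depth -> jig coords
v,u=np.mgrid[0:300,150:500];dd=d[v,u];q=cv2.undistortPoints(np.c_[u.ravel(),v.ravel()].astype(float).reshape(-1,1,2),p["camera_matrix"],np.array([p["k1"],0,0,0,0.])).reshape(-1,2)
X=np.c_[q,np.ones(len(q))]*dd.reshape(-1,1)@E[:3,:3].T+E[:3,3];X=X[dd.ravel()>0];J=np.c_[toj(X),X[:,2]]
for y in(60,80):
  for lo in range(-64,72,4):
    m=(abs(J[:,1]-y)<3)&(abs(J[:,0]-lo)<2);print((lo,round(float(np.median(J[m,2])),1)) if m.any() else lo,end=" ")
  print()
for x in(0,15):
  print([(y,round(float(np.median(J[m,2])),1)) for y in range(40,120,4) if (m:=(abs(J[:,0]-x)<3)&(abs(J[:,1]-y)<2)).any()])
E
```

```text
[[-31.17806964  35.14772173]] [-19.50827264 -10.25586863  24.90403174] [-2.04977477  3.91198793  0.02590881] [-3.11915478 -0.00328318  2.02076682]
(-64, 10.6) (-60, 10.9) (-56, 11.0) (-52, 10.9) (-48, 10.8) (-44, 10.9) (-40, 10.8) (-36, 11.0) (-32, 10.8) (-28, 10.8) (-24, 10.9) (-20, 11.4) (-16, 25.0) (-12, 25.0) (-8, 24.9) (-4, 24.9) (0, 25.1) (4, 25.1) (8, 25.0) (12, 25.2) (16, 25.0) (20, 24.9) (24, 25.2) (28, 24.9) (32, 24.8) (36, 10.8) (40, 10.9) (44, 11.0) (48, 11.0) (52, 23.2) (56, 28.9) 60 64 68 
(-64, 10.4) (-60, 10.8) (-56, 10.7) (-52, 10.7) (-48, 10.8) (-44, 10.7) (-40, 11.0) (-36, 10.9) (-32, 10.7) (-28, 11.0) (-24, 10.8) (-20, 11.2) (-16, 24.8) (-12, 24.8) (-8, 24.8) (-4, 24.9) (0, 24.9) (4, 24.9) (8, 24.8) (12, 24.8) (16, 24.8) (20, 24.8) (24, 24.9) (28, 24.9) (32, 24.7) (36, 11.1) (40, 11.1) (44, 11.0) (48, 11.2) (52, 21.7) 56 60 64 68 
[(40, 25.1), (44, 25.4), (48, 62.1), (52, 27.0), (56, 25.3), (60, 25.0), (64, 25.1), (68, 24.9), (72, 24.9), (76, 24.8), (80, 24.9), (84, 24.8), (88, 24.3), (92, 11.1), (96, 10.8), (100, 10.9), (104, 10.0), (108, -1.1), (112, -0.9), (116, -1.1)]
[(40, 25.2), (44, 25.7), (48, 27.5), (52, 27.1), (56, 25.4), (60, 25.1), (64, 24.9), (68, 24.9), (72, 25.0), (76, 24.8), (80, 24.8), (84, 24.9), (88, 23.8), (92, 11.3), (96, 11.0), (100, 11.0), (104, 9.9), (108, -1.0), (112, -1.2), (116, -1.0)]
```

The finger tips are evidently rubbing on the plate (25 N upward). I'll raise a few mm.

{"method": "arm_command", "body": {"deltas": [{"dx":-0.012,"dy":-0.0058,"dz":0.002,"yaw":0,"jaw":0},{"dx":-0.018,"dy":-0.0087,"dz":0.005,"yaw":0,"jaw":0},{"dx":-0.018,"dy":-0.0087,"dz":0.005,"yaw":0,"jaw":0},{"dx":-0.018,"dy":-0.0087,"dz":0.005,"yaw":0,"jaw":0}]}}

```text
clock: 13.85
eef_pos: [473.1, 250.2, 21.6]
tool_rot: [3.14, 0.0, 2.021]
force: [-0.4, -1.6, -0.9]
width: 0.2
gripper_force: 0.0
```

{"method": "arm_command", "body": {"deltas": [{"dx":0,"dy":0,"dz":-0.002,"yaw":0,"jaw":0},{"dx":0,"dy":0,"dz":-0.002,"yaw":0,"jaw":0},{"dx":0.003,"dy":0.0015,"dz":-0.002,"yaw":0,"jaw":0},{"dx":0.006,"dy":0.0029,"dz":-0.002,"yaw":0,"jaw":0},{"dx":0.009,"dy":0.0044,"dz":-0.002,"yaw":0,"jaw":0},{"dx":0.012,"dy":0.0058,"dz":-0.002,"yaw":0,"jaw":0},{"dx":0.012,"dy":0.0058,"dz":-0.002,"yaw":0,"jaw":0}]}}

```text
clock: 14.55
eef_pos: [481.5, 254.3, 19.4]
tool_rot: [-3.136, -0.001, 2.021]
force: [-5.7, -2.9, 8.4]
width: -0.0
gripper_force: 4.2
```

The back of the finger seems to wedge on the coupon's top edge, since the upward force exceeds the lateral. I'll turn 90° so the flat pad side pushes instead.

{"method": "arm_command", "body": {"deltas": [{"dx":-0.009,"dy":-0.0044,"dz":0.002,"yaw":0,"jaw":0},{"dx":-0.018,"dy":-0.0087,"dz":0.02,"yaw":0,"jaw":0},{"dx":-0.018,"dy":-0.0087,"dz":0.04,"yaw":-8,"jaw":0},{"dx":-0.018,"dy":-0.0087,"dz":0.04,"yaw":-16,"jaw":0},{"dx":-0.018,"dy":-0.0087,"dz":0.04,"yaw":-24,"jaw":0},{"dx":-0.018,"dy":-0.0087,"dz":0.04,"yaw":-32,"jaw":0},{"dx":-0.018,"dy":-0.0087,"dz":0.04,"yaw":-40,"jaw":0},{"dx":-0.018,"dy":-0.0087,"dz":0.04,"yaw":-48,"jaw":0},{"dx":-0.018,"dy":-0.0087,"dz":0.04,"yaw":-56,"jaw":0},{"dx":-0.018,"dy":-0.0087,"dz":0.04,"yaw":-64,"jaw":0},{"dx":-0.018,"dy":-0.0087,"dz":0.04,"yaw":-72,"jaw":0},{"dx":-0.018,"dy":-0.0087,"dz":0.04,"yaw":-80,"jaw":0},{"dx":-0.018,"dy":-0.0087,"dz":0.03,"yaw":-88,"jaw":0},{"dx":-0.018,"dy":-0.0087,"dz":0.01,"yaw":-90,"jaw":0},{"dx":-0.018,"dy":-0.0087,"dz":0.0,"yaw":-90,"jaw":0},{"dx":-0.018,"dy":-0.0087,"dz":-0.002,"yaw":-90,"jaw":0},{"dx":-0.018,"dy":-0.0087,"dz":-0.002,"yaw":-90,"jaw":0}]}}

```text
clock: 16.25
eef_pos: [466.0, 246.5, 17.3]
tool_rot: [-3.142, 0.0, 0.451]
force: [0.6, -0.4, -0.2]
width: -0.3
gripper_force: 0.0
```

```bash
cat >> j.py <<'E'
def cloud(p,d):
    v,u=np.indices(d.shape);q=cv2.undistortPoints(np.c_[u.ravel(),v.ravel()].astype(float).reshape(-1,1,2),p["camera_matrix"],np.array([p["k1"],0,0,0,0.])).reshape(-1,2)
    X=np.c_[q,np.ones(len(q))]*d.reshape(-1,1)@p["extrinsics"][:3,:3].T+p["extrinsics"][:3,3];X=X[d.ravel()>0];return np.c_[toj(X),X[:,2]]
def top(J):
    "points of the coupon's upper face: rect in jig frame"
    m=(abs(J[:,2]-25)<2.0)&(abs(J[:,0])<54)&(abs(J[:,1])<104);return J[m]
E
python3 - <<'E'
from j import *
s=read_state();print(toj(s["eef_pos"]),s["eef_pos"],s["force"],s["tool_rot"])
p,im,d=shot("wrist","w8");J=top(cloud(p,d));print(len(J))
for y in range(-30,95,12):
    k=J[abs(J[:,1]-y)<3]; print(y,k[:,0].min().round(1) if len(k) else None,k[:,0].max().round(1) if len(k) else None)
E
```

```text
[[-46.20731349  34.64911933]] [466.01831399 246.48439269  17.30538807] [ 0.60452393 -0.37926856 -0.21149237] [-3.14153273e+00  2.17849801e-04  4.50666971e-01]
24901
-30 50.8 51.2
-18 -18.0 50.8
-6 -18.4 50.9
6 -18.0 50.8
18 -17.7 50.6
30 -38.9 50.9
42 -39.0 50.6
54 -17.8 53.6
66 -17.9 50.7
78 -17.1 52.3
90 -17.3 50.5
```

{"method": "arm_command", "body": {"deltas": [{"dx":0.006,"dy":0.003,"dz":0,"yaw":0,"jaw":0},{"dx":0.01,"dy":0.0048,"dz":0,"yaw":0,"jaw":0},{"dx":0.014,"dy":0.0068,"dz":0,"yaw":0,"jaw":0},{"dx":0.017,"dy":0.0082,"dz":0,"yaw":0,"jaw":0},{"dx":0.02,"dy":0.0097,"dz":0,"yaw":0,"jaw":0},{"dx":0.023,"dy":0.0111,"dz":0,"yaw":0,"jaw":0},{"dx":0.023,"dy":0.0111,"dz":0,"yaw":0,"jaw":0}]}}

```text
clock: 17.0
eef_pos: [486.2, 256.6, 17.0]
tool_rot: [-3.14, 0.006, 0.45]
force: [-6.6, -2.5, 5.0]
width: 0.0
gripper_force: 3.5
```

{"method": "arm_command", "body": {"deltas": [{"dx":0.003,"dy":0.0015,"dz":0,"yaw":0,"jaw":0},{"dx":0.006,"dy":0.0029,"dz":0,"yaw":0,"jaw":0},{"dx":0.008,"dy":0.0039,"dz":0,"yaw":0,"jaw":0},{"dx":0.01,"dy":0.0048,"dz":0,"yaw":0,"jaw":0},{"dx":0.012,"dy":0.0058,"dz":0,"yaw":0,"jaw":0},{"dx":0.012,"dy":0.0058,"dz":0,"yaw":0,"jaw":0}]}}

```text
clock: 17.6
eef_pos: [497.6, 262.1, 17.0]
tool_rot: [-3.14, 0.007, 0.45]
force: [-6.5, -3.9, 7.1]
width: 0.0
gripper_force: 4.0
```

```bash
cat > see.py <<'E'
from j import *
s=read_state();print(toj(s["eef_pos"]).round(1),s["eef_pos"].round(1),s["force"].round(1),s["clock"])
p,im,d=shot("wrist","wl");C=cloud(p,d);J=top(C)
for y in range(-90,100,12):
    k=J[abs(J[:,1]-y)<3];k=k[k[:,0]<49.5]
    g=C[(abs(C[:,1]-y)<3)&(abs(C[:,2]-11)<1.5)&(C[:,0]>-25)]
    print(y,k[:,0].min().round(1) if len(k) else None,k[:,0].max().round(1) if len(k) else None,"plate max x",g[:,0].max().round(1) if len(g) else None)
for x in(5,20,35):
    k=J[abs(J[:,0]-x)<3];print("x",x,k[:,1].min().round(1) if len(k) else None,k[:,1].max().round(1) if len(k) else None)
E
python3 see.py
```

```text
[[-10.9  35. ]] [497.6 262.1  17. ] [-6.5 -3.9  7.1] 17.6
-90 4.9 49.3 plate max x 65.0
-78 48.1 49.3 plate max x 64.8
-66 -11.0 -10.7 plate max x 64.6
-54 -39.1 -6.7 plate max x 64.9
-42 -35.0 -9.2 plate max x 64.7
-30 None None plate max x 65.0
-18 1.1 40.8 plate max x 64.8
-6 1.2 49.5 plate max x 64.8
6 1.0 49.5 plate max x 64.7
18 1.3 49.4 plate max x 64.6
30 -3.3 49.5 plate max x 64.6
42 -3.5 49.5 plate max x 64.4
54 1.2 49.5 plate max x 64.4
66 1.0 49.5 plate max x 64.5
78 0.8 49.4 plate max x 64.5
90 0.4 49.5 plate max x 64.6
x 5 -95.5 89.7
x 20 -92.1 89.8
x 35 -92.4 89.8
```

{"method": "arm_command", "body": {"deltas": [{"dx":0.004,"dy":0.0019,"dz":0,"yaw":0,"jaw":0},{"dx":0.004,"dy":0.0019,"dz":0,"yaw":0,"jaw":0},{"dx":-0.002,"dy":-0.001,"dz":0,"yaw":0,"jaw":0},{"dx":-0.01,"dy":-0.0048,"dz":0.005,"yaw":0,"jaw":0},{"dx":-0.01,"dy":-0.0048,"dz":0.03,"yaw":0,"jaw":0},{"dx":-0.01,"dy":-0.0048,"dz":0.06,"yaw":8,"jaw":0},{"dx":-0.01,"dy":0.02,"dz":0.06,"yaw":16,"jaw":0},{"dx":-0.01,"dy":0.05,"dz":0.06,"yaw":24,"jaw":0},{"dx":-0.002,"dy":0.07,"dz":0.06,"yaw":32,"jaw":0},{"dx":0.001,"dy":0.09,"dz":0.06,"yaw":40,"jaw":0},{"dx":0.001,"dy":0.09,"dz":0.06,"yaw":48,"jaw":0},{"dx":0.001,"dy":0.09,"dz":0.06,"yaw":56,"jaw":0},{"dx":0.001,"dy":0.09,"dz":0.06,"yaw":64,"jaw":0},{"dx":0.001,"dy":0.09,"dz":0.06,"yaw":72,"jaw":0},{"dx":0.001,"dy":0.09,"dz":0.06,"yaw":80,"jaw":0},{"dx":0.001,"dy":0.09,"dz":0.06,"yaw":88,"jaw":0},{"dx":0.001,"dy":0.09,"dz":0.06,"yaw":90,"jaw":0},{"dx":0.001,"dy":0.09,"dz":0.06,"yaw":90,"jaw":0}]}}

```text
clock: 19.45
eef_pos: [502.4, 353.7, 77.8]
tool_rot: [3.141, -0.0, 2.019]
force: [-0.3, -0.3, -0.0]
width: -0.1
gripper_force: 0.0
```

```bash
python3 see.py | grep -v None; python3 -c "
from j import *
t=read_state()['eef_pos'][:2]
print((tow([[29,114],[29,60],[29,28]])-t).round(1))"
```

```text
[[ 33.2 115.3]] [502.4 353.7  77.8] [-0.3 -0.3 -0. ] 19.45
-6 28.8 39.2 plate max x 342.8
6 30.6 37.4 plate max x 337.3
18 30.7 37.4 plate max x 332.2
54 1.5 6.6 plate max x 317.9
66 1.2 10.8 plate max x 313.1
78 1.1 12.8 plate max x 307.2
90 1.8 49.2 plate max x 303.8
x 5 51.1 90.3
x 20 89.0 90.5
x 35 -12.8 23.1
[[ -3.1  -3. ]
 [ 20.4 -51.6]
 [ 34.4 -80.4]]
```

{"method": "arm_command", "body": {"deltas": [{"dx":-0.003,"dy":-0.003,"dz":-0.03,"yaw":0,"jaw":0},{"dx":-0.003,"dy":-0.003,"dz":-0.05,"yaw":0,"jaw":0},{"dx":-0.003,"dy":-0.003,"dz":-0.0605,"yaw":0,"jaw":0},{"dx":-0.003,"dy":-0.003,"dz":-0.0605,"yaw":0,"jaw":0},{"dx":-0.001,"dy":-0.0071,"dz":-0.0605,"yaw":0,"jaw":0},{"dx":0.0005,"dy":-0.0102,"dz":-0.0605,"yaw":0,"jaw":0},{"dx":0.002,"dy":-0.0133,"dz":-0.0605,"yaw":0,"jaw":0},{"dx":0.0035,"dy":-0.0164,"dz":-0.0605,"yaw":0,"jaw":0},{"dx":0.005,"dy":-0.0195,"dz":-0.0605,"yaw":0,"jaw":0},{"dx":0.0065,"dy":-0.0226,"dz":-0.0605,"yaw":0,"jaw":0},{"dx":0.008,"dy":-0.0257,"dz":-0.0605,"yaw":0,"jaw":0}]}}

```text
clock: 20.6
eef_pos: [509.1, 331.4, 17.7]
tool_rot: [3.14, -0.005, 2.023]
force: [-3.4, 5.7, 4.0]
width: 0.1
gripper_force: 3.3
```

{"method": "arm_command", "body": {"deltas": [{"dx":0.0022,"dy":-0.0045,"dz":0,"yaw":0,"jaw":0},{"dx":0.0044,"dy":-0.009,"dz":0,"yaw":0,"jaw":0},{"dx":0.0065,"dy":-0.0135,"dz":0,"yaw":0,"jaw":0},{"dx":0.0087,"dy":-0.018,"dz":0,"yaw":0,"jaw":0},{"dx":0.0109,"dy":-0.0225,"dz":0,"yaw":0,"jaw":0},{"dx":0.0131,"dy":-0.027,"dz":0,"yaw":0,"jaw":0},{"dx":0.0152,"dy":-0.0315,"dz":0,"yaw":0,"jaw":0},{"dx":0.0174,"dy":-0.036,"dz":0,"yaw":0,"jaw":0},{"dx":0.0196,"dy":-0.0405,"dz":0,"yaw":0,"jaw":0},{"dx":0.0218,"dy":-0.045,"dz":0,"yaw":0,"jaw":0},{"dx":0.0235,"dy":-0.0486,"dz":0,"yaw":0,"jaw":0}]}}

```text
clock: 21.7
eef_pos: [532.8, 282.3, 17.7]
tool_rot: [3.14, -0.004, 2.023]
force: [-2.1, 5.6, 3.2]
width: -0.3
gripper_force: 3.2
```

```bash
python3 see.py | grep -v None
```

```text
[[29.5 37.8]] [532.8 282.3  17.7] [-2.1  5.6  3.2] 21.7
-18 26.9 34.1 plate max x 247.1
-6 28.2 32.8 plate max x 242.7
18 0.6 10.6 plate max x 234.1
30 1.1 13.7 plate max x 227.6
42 17.5 42.8 plate max x 224.0
x 5 17.5 28.6
x 20 44.3 45.6
x 35 -23.5 49.5
```

{"method": "arm_command", "body": {"deltas": [{"dx":0.0009,"dy":-0.0018,"dz":0,"yaw":0,"jaw":0},{"dx":0.0017,"dy":-0.0036,"dz":0,"yaw":0,"jaw":0},{"dx":0.0026,"dy":-0.0054,"dz":0,"yaw":0,"jaw":0},{"dx":0.0035,"dy":-0.0072,"dz":0,"yaw":0,"jaw":0},{"dx":0.0044,"dy":-0.009,"dz":0,"yaw":0,"jaw":0},{"dx":0.0052,"dy":-0.0108,"dz":0,"yaw":0,"jaw":0},{"dx":0.0052,"dy":-0.0108,"dz":0,"yaw":0,"jaw":0}]}}

```text
clock: 22.45
eef_pos: [536.3, 275.2, 17.7]
tool_rot: [3.141, -0.009, 2.025]
force: [-4.6, 11.2, 5.3]
width: -0.0
gripper_force: 6.4
```

```bash
python3 see.py | grep -v None
```

```text
[[29.5 29.9]] [536.3 275.2  17.7] [-4.6 11.2  5.3] 22.45
-30 27.0 34.2 plate max x 250.1
-18 28.2 32.9 plate max x 244.9
-6 28.8 32.2 plate max x 240.3
18 0.7 49.4 plate max x 229.0
42 23.5 36.5 plate max x 220.0
x 5 9.9 21.0
x 20 36.4 37.6
x 35 -31.9 42.0
```

{"method": "arm_command", "body": {"deltas": [{"dx":0.0009,"dy":-0.0018,"dz":0,"yaw":0,"jaw":0},{"dx":0.0017,"dy":-0.0036,"dz":0,"yaw":0,"jaw":0},{"dx":0.0017,"dy":-0.0036,"dz":0,"yaw":0,"jaw":0},{"dx":0.0017,"dy":-0.0036,"dz":0,"yaw":0,"jaw":0}]}}

```text
clock: 22.9
eef_pos: [536.3, 275.0, 17.7]
tool_rot: [3.141, -0.013, 2.027]
force: [-7.2, 17.1, 6.1]
width: -0.1
gripper_force: 9.5
```

{"method": "arm_command", "body": {"deltas": [{"dx":-0.0035,"dy":0.007,"dz":0,"yaw":0,"jaw":0},{"dx":-0.009,"dy":0.018,"dz":0.005,"yaw":0,"jaw":0},{"dx":-0.009,"dy":0.018,"dz":0.04,"yaw":0,"jaw":0},{"dx":-0.009,"dy":0.018,"dz":0.08,"yaw":0,"jaw":0},{"dx":-0.009,"dy":0.018,"dz":0.12,"yaw":0,"jaw":0},{"dx":0.0,"dy":-0.02,"dz":0.14,"yaw":0,"jaw":0.45},{"dx":0.008,"dy":-0.06,"dz":0.14,"yaw":0,"jaw":0.45},{"dx":0.016,"dy":-0.1,"dz":0.14,"yaw":0,"jaw":0.45},{"dx":0.024,"dy":-0.14,"dz":0.14,"yaw":0,"jaw":0.45},{"dx":0.029,"dy":-0.175,"dz":0.14,"yaw":0,"jaw":0.45},{"dx":0.029,"dy":-0.175,"dz":0.14,"yaw":0,"jaw":0.45},{"dx":0.029,"dy":-0.175,"dz":0.14,"yaw":0,"jaw":0.45}]}}

```text
clock: 24.1
eef_pos: [569.4, 88.2, 157.1]
tool_rot: [-3.141, 0.001, 2.018]
force: [0.2, 1.8, -0.9]
width: 38.7
gripper_force: 0.0
```

```bash
python3 see.py; python3 - <<'E'
from j import *
z=np.load("wl.npz");im=z["im"];p=camera_params("wrist");hsv=cv2.cvtColor(im,cv2.COLOR_RGB2HSV)
C=cloud(p,z["d"]);
for x in(15,25,35):
    k=C[(abs(C[:,0]-x)<2)]
    print(x,[(y,round(float(np.median(q)),1)) for y in range(-106,-64,3) if len(q:=k[abs(k[:,1]-y)<1.5][:,2])], [(y,round(float(np.median(q)),1)) for y in range(12,28,2) if len(q:=k[abs(k[:,1]-y)<1][:,2])])
P=px(p,[[568,95,60]])[0];x,y=P.astype(int);print(P)
r=((hsv[...,1]>150)&((hsv[...,0]<8)|(hsv[...,0]>172))).astype(np.uint8)*255
k=C[(C[:,2]>58)&(C[:,2]<72)];w=tow(k[:,:2]);m=np.hypot(w[:,0]-568,w[:,1]-95)<25;print("grip top",np.median(w[m],0),m.sum(),np.median(k[m,2]))
E
```

```text
[[ -22.  -152.9]] [569.4  88.2 157.1] [ 0.2  1.8 -0.9] 24.1
-90 -4.5 48.8 plate max x 300.8
-78 -3.9 49.1 plate max x 297.2
-66 -33.9 46.8 plate max x 293.0
-54 -38.0 47.8 plate max x 288.4
-42 -32.7 47.7 plate max x 285.8
-30 -1.3 48.5 plate max x 282.2
-18 -0.7 49.1 plate max x 277.7
-6 -0.7 49.4 plate max x 274.4
6 0.5 49.1 plate max x 271.2
18 None None plate max x 266.4
30 None None plate max x None
42 None None plate max x None
54 None None plate max x None
66 None None plate max x None
78 None None plate max x None
90 None None plate max x None
x 5 -101.9 6.4
x 20 -91.2 6.7
x 35 -88.7 6.6
15 [(-106, -0.7), (-103, 28.7), (-100, 29.2), (-97, 30.1), (-94, 29.3), (-91, 29.3), (-88, 25.0), (-85, 24.4), (-82, 24.8), (-79, 25.2), (-76, 25.0), (-73, 25.1), (-70, 24.6), (-67, 24.9)] []
25 [(-106, -0.4), (-103, 29.0), (-100, 29.0), (-97, 28.4), (-94, 28.9), (-91, 29.2), (-88, 25.1), (-85, 24.6), (-82, 25.0), (-79, 24.9), (-76, 24.8), (-73, 24.8), (-70, 24.5), (-67, 24.9)] []
35 [(-106, -1.2), (-103, 29.7), (-100, 29.1), (-97, 28.5), (-94, 29.0), (-91, 29.3), (-88, 17.4), (-85, 24.6), (-82, 24.8), (-79, 25.0), (-76, 24.8), (-73, 24.9), (-70, 24.3), (-67, 24.8)] []
[322.14198028 193.47676163]
grip top [566.5470336  99.5492676] 372 66.41977336210634
```

```bash
python3 - <<'E'
from j import *
z=np.load("wl.npz");p=camera_params("wrist");C=cloud(p,z["d"])
F=C[(C[:,2]>27)&(C[:,2]<32)&(C[:,0]>44)&(C[:,0]<70)];T=C[(abs(C[:,2]-25)<1.3)&(C[:,0]<56)]
for y in range(-72,6,6):
    a=T[abs(T[:,1]-y)<2.5][:,0];b=F[abs(F[:,1]-y)<2.5][:,0];a2=a[a>-6]
    g=C[(abs(C[:,1]-y)<2.5)&(abs(C[:,0]-47)<6)];print(y,"coupon",a2.min().round(1),"fence in",b.min().round(1) if len(b) else None,"lowest z near fence",g[:,2].min().round(1))
E
```

```text
-72 coupon -3.5 fence in 51.1 lowest z near fence 9.6
-66 coupon -2.7 fence in 51.5 lowest z near fence 10.4
-60 coupon -2.9 fence in 51.3 lowest z near fence 10.2
-54 coupon -2.2 fence in 51.4 lowest z near fence 10.1
-48 coupon -2.3 fence in 50.5 lowest z near fence 10.2
-42 coupon -1.6 fence in 45.3 lowest z near fence 13.7
-36 coupon -1.7 fence in 50.6 lowest z near fence 13.9
-30 coupon -1.0 fence in 46.2 lowest z near fence 14.6
-24 coupon -1.1 fence in 50.8 lowest z near fence 16.4
-18 coupon -0.4 fence in 44.6 lowest z near fence 10.9
-12 coupon -0.5 fence in 44.1 lowest z near fence 18.0
-6 coupon 0.1 fence in 51.1 lowest z near fence 19.8
0 coupon 0.1 fence in 50.3 lowest z near fence 20.7
```

The coupon is against the stop, but its clip end stands about 3 mm off the fence (≈0.05 rad). I'll press it in at y≈-20 of the jig, clear of the disc.

{"method": "arm_command", "body": {"deltas": [{"dx":-0.006,"dy":0.012,"dz":0,"yaw":-8,"jaw":0},{"dx":-0.012,"dy":0.024,"dz":0,"yaw":-16,"jaw":0},{"dx":-0.018,"dy":0.036,"dz":0,"yaw":-24,"jaw":0},{"dx":-0.024,"dy":0.048,"dz":0,"yaw":-32,"jaw":0},{"dx":-0.03,"dy":0.06,"dz":0,"yaw":-40,"jaw":0},{"dx":-0.036,"dy":0.072,"dz":0,"yaw":-48,"jaw":0},{"dx":-0.042,"dy":0.084,"dz":0,"yaw":-56,"jaw":0},{"dx":-0.048,"dy":0.096,"dz":0,"yaw":-64,"jaw":0},{"dx":-0.054,"dy":0.108,"dz":0,"yaw":-72,"jaw":0},{"dx":-0.0596,"dy":0.1188,"dz":-0.02,"yaw":-80,"jaw":0},{"dx":-0.0596,"dy":0.1188,"dz":-0.05,"yaw":-88,"jaw":0},{"dx":-0.0596,"dy":0.1188,"dz":-0.08,"yaw":-90,"jaw":0},{"dx":-0.0596,"dy":0.1188,"dz":-0.1,"yaw":-90,"jaw":0},{"dx":-0.0596,"dy":0.1188,"dz":-0.1,"yaw":-90,"jaw":0},{"dx":-0.0596,"dy":0.1188,"dz":-0.1,"yaw":-90,"jaw":0}]}}

```text
clock: 25.65
eef_pos: [509.5, 209.7, 57.0]
tool_rot: [-3.141, 0.0, 0.452]
force: [0.0, 0.2, 0.3]
width: 0.1
gripper_force: 0.0
```

```bash
python3 see.py|head -12; python3 - <<'E'
from j import *
z=np.load("wl.npz");p=camera_params("wrist");C=cloud(p,z["d"])
k=C[(abs(C[:,2]-28)<2.0)&(abs(C[:,0]+21)<26)&(abs(C[:,1]+61)<26)];print("disc box",k.min(0),k.max(0))
E
```

```text
[[-23.  -17.4]] [509.5 209.7  57. ] [0.  0.2 0.3] 25.65
-90 -3.6 49.1 plate max x 42.2
-78 -3.6 49.5 plate max x 49.5
-66 -12.0 47.0 plate max x 49.4
-54 -38.7 47.4 plate max x 49.3
-42 -35.2 47.9 plate max x 49.3
-30 -0.7 48.3 plate max x 49.1
-18 -1.1 48.9 plate max x 64.4
-6 -0.5 49.5 plate max x -5.1
6 0.2 49.5 plate max x -4.8
18 1.0 49.5 plate max x -4.0
30 None None plate max x 49.2
disc box [-38.15682133 -86.98827846  26.00065419] [  4.99152485 -35.21159319  29.95571996]
```

{"method": "arm_command", "body": {"deltas": [{"dx":0,"dy":0,"dz":-0.02,"yaw":0,"jaw":0},{"dx":0,"dy":0,"dz":-0.0395,"yaw":0,"jaw":0},{"dx":0,"dy":0,"dz":-0.0395,"yaw":0,"jaw":0},{"dx":0.0045,"dy":0.0022,"dz":-0.0395,"yaw":0,"jaw":0},{"dx":0.008,"dy":0.0039,"dz":-0.0395,"yaw":0,"jaw":0},{"dx":0.011,"dy":0.0053,"dz":-0.0395,"yaw":0,"jaw":0},{"dx":0.014,"dy":0.0068,"dz":-0.0395,"yaw":0,"jaw":0},{"dx":0.016,"dy":0.0077,"dz":-0.0395,"yaw":0,"jaw":0},{"dx":0.016,"dy":0.0077,"dz":-0.0395,"yaw":0,"jaw":0}]}}

```text
clock: 26.6
eef_pos: [519.6, 213.2, 17.6]
tool_rot: [-3.139, 0.012, 0.449]
force: [-14.2, -7.0, 12.1]
width: -0.3
gripper_force: 8.0
```

```bash
python3 see.py|head -12
```

```text
[[-12.5 -18.6]] [519.6 213.2  17.6] [-14.2  -7.   12.1] 26.6
-90 -4.5 49.4 plate max x 64.7
-78 -3.7 49.4 plate max x 47.6
-66 -11.7 47.1 plate max x 64.9
-54 -15.8 47.7 plate max x 64.8
-42 -29.2 48.4 plate max x 64.7
-30 -5.4 49.0 plate max x 64.7
-18 -1.3 49.4 plate max x 64.7
-6 -5.4 49.5 plate max x -7.7
6 -0.1 49.5 plate max x -7.2
18 0.8 49.5 plate max x -6.5
30 None None plate max x 47.4
```

16 N didn't turn it; it is jammed on the stop, and the finger is also pressing down. I'll raise the tip slightly and press again.

{"method": "arm_command", "body": {"deltas": [{"dx":-0.008,"dy":-0.0039,"dz":0,"yaw":0,"jaw":0},{"dx":-0.008,"dy":-0.006,"dz":0.004,"yaw":0,"jaw":0},{"dx":-0.008,"dy":-0.006,"dz":0.004,"yaw":0,"jaw":0},{"dx":-0.004,"dy":-0.0042,"dz":0.004,"yaw":0,"jaw":0},{"dx":0.0,"dy":-0.0023,"dz":0.004,"yaw":0,"jaw":0},{"dx":0.003,"dy":-0.0008,"dz":0.004,"yaw":0,"jaw":0},{"dx":0.003,"dy":-0.0008,"dz":0.004,"yaw":0,"jaw":0}]}}

```text
clock: 27.35
eef_pos: [520.6, 211.6, 20.7]
tool_rot: [-3.138, 0.017, 0.45]
force: [-19.2, -9.4, 16.5]
width: -0.1
gripper_force: 10.4
```

```bash
python3 see.py|head -12
```

```text
[[-12.3 -20.5]] [520.6 211.6  20.7] [-19.2  -9.4  16.5] 27.35
-90 -4.0 49.2 plate max x 64.7
-78 -3.0 49.4 plate max x 65.0
-66 -12.5 47.0 plate max x 64.8
-54 -29.2 47.5 plate max x 64.8
-42 -30.7 48.5 plate max x 64.7
-30 -4.9 49.0 plate max x 64.7
-18 -0.7 49.5 plate max x 64.7
-6 0.1 49.5 plate max x 64.7
6 0.1 49.5 plate max x -6.3
18 1.1 49.5 plate max x -6.1
30 None None plate max x 47.0
```

{"method": "arm_command", "body": {"deltas": [{"dx":0,"dy":0,"dz":0.002,"yaw":0,"jaw":0},{"dx":-0.001,"dy":0.002,"dz":0.004,"yaw":0,"jaw":0},{"dx":-0.002,"dy":0.004,"dz":0.004,"yaw":0,"jaw":0},{"dx":-0.003,"dy":0.006,"dz":0.004,"yaw":0,"jaw":0},{"dx":-0.003,"dy":0.006,"dz":0.004,"yaw":0,"jaw":0}]}}

```text
clock: 27.9
eef_pos: [520.2, 213.8, 23.4]
tool_rot: [3.137, 0.015, 0.447]
force: [-9.6, -14.3, -1.5]
width: -0.1
gripper_force: 7.6
```

```bash
python3 see.py|head -14
```

```text
[[-11.6 -18.4]] [520.2 213.8  23.4] [ -9.6 -14.3  -1.5] 27.9
-90 -2.7 49.3 plate max x 42.0
-78 -2.8 49.5 plate max x 65.0
-66 -13.2 48.1 plate max x 64.9
-54 -13.8 48.3 plate max x 64.6
-42 -32.4 49.0 plate max x 64.7
-30 -0.1 49.5 plate max x 64.7
-18 -0.1 49.5 plate max x 64.7
-6 0.5 49.5 plate max x -7.8
6 0.9 49.5 plate max x -7.3
18 0.5 49.4 plate max x 64.5
30 None None plate max x 64.7
42 None None plate max x 64.8
54 None None plate max x 64.4
```

{"method": "arm_command", "body": {"deltas": [{"dx":0.002,"dy":0.001,"dz":0,"yaw":0,"jaw":0},{"dx":0.0035,"dy":0.0018,"dz":0,"yaw":0,"jaw":0},{"dx":0.003,"dy":0.0035,"dz":0,"yaw":0,"jaw":0},{"dx":0.002,"dy":0.0055,"dz":0,"yaw":0,"jaw":0},{"dx":0.002,"dy":0.0055,"dz":0,"yaw":0,"jaw":0}]}}

```text
clock: 28.45
eef_pos: [520.2, 214.7, 22.8]
tool_rot: [3.133, 0.021, 0.444]
force: [-13.9, -22.9, -1.3]
width: 0.1
gripper_force: 10.9
```

```bash
python3 see.py|grep -v None; python3 - <<'E'
from j import *
z=np.load("wl.npz");p=camera_params("wrist");C=cloud(p,z["d"])
for x in(10,20,30):
    k=C[abs(C[:,0]-x)<2];print(x,[(y,round(float(np.median(q)),1)) for y in np.arange(-96,-82,1.5) if len(q:=k[abs(k[:,1]-y)<.8][:,2])],[(y,round(float(np.median(q)),1)) for y in np.arange(14,28,1.5) if len(q:=k[abs(k[:,1]-y)<.8][:,2])])
E
```

```text
[[-11.3 -17.5]] [520.2 214.7  22.8] [-13.9 -22.9  -1.3] 28.45
-90 -2.9 49.3 plate max x 64.6
-78 -1.8 49.3 plate max x 65.0
-66 -12.1 48.2 plate max x 64.9
-42 -32.5 49.0 plate max x 64.6
-30 0.0 49.5 plate max x 64.6
-18 0.3 49.4 plate max x 64.6
-6 0.8 49.4 plate max x 64.6
6 0.9 49.5 plate max x 64.7
18 0.7 49.5 plate max x 64.6
x 5 -91.5 19.8
x 20 -91.5 19.3
x 35 -91.5 19.1
10 [(np.float64(-96.0), 28.8), (np.float64(-94.5), 28.7), (np.float64(-93.0), 29.0), (np.float64(-91.5), 27.7), (np.float64(-90.0), 26.8), (np.float64(-88.5), 25.4), (np.float64(-87.0), 25.5), (np.float64(-85.5), 25.6), (np.float64(-84.0), 25.4), (np.float64(-82.5), 26.0)] [(np.float64(14.0), 25.8), (np.float64(15.5), 25.6), (np.float64(17.0), 25.5), (np.float64(18.5), 25.6), (np.float64(20.0), 24.9), (np.float64(23.0), 10.4), (np.float64(24.5), 10.8), (np.float64(26.0), 10.8), (np.float64(27.5), 10.4)]
20 [(np.float64(-96.0), 29.5), (np.float64(-94.5), 29.1), (np.float64(-93.0), 28.8), (np.float64(-91.5), 27.6), (np.float64(-90.0), 25.7), (np.float64(-88.5), 25.4), (np.float64(-87.0), 25.5), (np.float64(-85.5), 25.4), (np.float64(-84.0), 25.3), (np.float64(-82.5), 25.4)] [(np.float64(14.0), 25.5), (np.float64(15.5), 25.4), (np.float64(17.0), 25.4), (np.float64(18.5), 25.4), (np.float64(20.0), 25.2), (np.float64(23.0), 10.6), (np.float64(24.5), 11.1), (np.float64(26.0), 10.9), (np.float64(27.5), 10.8)]
30 [(np.float64(-96.0), 28.9), (np.float64(-94.5), 28.8), (np.float64(-93.0), 28.8), (np.float64(-91.5), 27.6), (np.float64(-90.0), 25.5), (np.float64(-88.5), 25.1), (np.float64(-87.0), 25.0), (np.float64(-85.5), 25.1), (np.float64(-84.0), 25.1), (np.float64(-82.5), 25.2)] [(np.float64(14.0), 25.3), (np.float64(15.5), 25.3), (np.float64(17.0), 25.2), (np.float64(18.5), 24.8), (np.float64(23.0), 10.9), (np.float64(24.5), 10.7), (np.float64(26.0), 10.9), (np.float64(27.5), 10.8)]
```

{"method": "arm_command", "body": {"deltas": [{"dx":-0.003,"dy":-0.0075,"dz":0,"yaw":0,"jaw":0},{"dx":-0.0065,"dy":-0.0142,"dz":0,"yaw":0,"jaw":0},{"dx":-0.0065,"dy":-0.0142,"dz":0,"yaw":0,"jaw":0},{"dx":-0.003,"dy":-0.0125,"dz":-0.001,"yaw":0,"jaw":0},{"dx":0.001,"dy":-0.0106,"dz":0,"yaw":0,"jaw":0},{"dx":0.0053,"dy":-0.0086,"dz":0.002,"yaw":0,"jaw":0},{"dx":0.004,"dy":-0.006,"dz":0.002,"yaw":0,"jaw":0},{"dx":0.003,"dy":-0.003,"dz":0.002,"yaw":0,"jaw":0},{"dx":0.0009,"dy":0.0004,"dz":0.002,"yaw":0,"jaw":0},{"dx":0.0009,"dy":0.0004,"dz":0.002,"yaw":0,"jaw":0}]}}

```text
clock: 29.5
eef_pos: [528.9, 229.3, 27.3]
tool_rot: [-3.141, -0.001, 0.452]
force: [-1.1, 0.6, 0.1]
width: 0.0
gripper_force: 0.0
```

```bash
cat > yaw.py <<'E'
from j import *
p,im,d=shot("wrist","wl");C=cloud(p,d);s=read_state();print(toj(s["eef_pos"]).round(1),s["force"].round(1),s["clock"])
T=C[(abs(C[:,2]-25.2)<1.5)&(C[:,0]>-8)&(C[:,0]<50)&(C[:,1]>-88)&(C[:,1]<24)]
def fit(n,a,b): print(n,"slope %.3f"%np.polyfit(a,b,1)[0],"mid %.1f"%np.median(b),len(a))
ys=[y for y in np.arange(-72,16,2)]
R_=[(y,np.percentile(k[:,0],99)) for y in ys if len(k:=T[(abs(T[:,1]-y)<1)&(T[:,0]>40)])>5];fit("+x edge",*np.array(R_).T)
L=[(y,np.percentile(k[:,0],1)) for y in ys if len(k:=T[(abs(T[:,1]-y)<1)&(T[:,0]<10)&((y<-70)|(y>-34))])>5 and not(-40<y-toj(s["eef_pos"])[0,1]+0<-99)];fit("-x edge",*np.array(L).T)
E_=[(x,np.percentile(k[:,1],99)) for x in np.arange(6,46,2) if len(k:=T[(abs(T[:,0]-x)<1)&(T[:,1]>8)])>3]
if E_: fit("+y end",*np.array(E_).T)
F=C[(C[:,2]>27.5)&(C[:,2]<31)&(C[:,0]>48)&(C[:,0]<70)];f=[(y,np.percentile(k[:,0],1)) for y in ys if len(k:=F[abs(F[:,1]-y)<1])>3]
if f: fit("fence",*np.array(f).T)
S=C[(C[:,2]>27.5)&(C[:,2]<31)&(C[:,1]<-85)&(C[:,1]>-108)];f=[(x,np.percentile(k[:,1],99)) for x in np.arange(8,34,2) if len(k:=S[abs(S[:,0]-x)<1])>3]
if f: fit("stop",*np.array(f).T)
E
python3 yaw.py
```

```text
[[ 2.7 -8.8]] [-0.2 -0.6  0.2] 29.55
+x edge slope 0.012 mid 49.7 44
-x edge slope 0.040 mid 0.9 16
+y end slope -0.021 mid 18.7 20
fence slope 0.007 mid 51.6 43
stop slope 0.004 mid -90.4 13
```

The coupon is now within about 0.02 rad and 2 mm of the fence, and on the stop. I'll go to the lever grip.

{"method": "arm_command", "body": {"deltas": [{"dx":0,"dy":0,"dz":0.04,"yaw":0,"jaw":0},{"dx":0,"dy":0,"dz":0.08,"yaw":8,"jaw":0},{"dx":0,"dy":-0.01,"dz":0.11,"yaw":16,"jaw":0.45},{"dx":0.01,"dy":-0.04,"dz":0.12,"yaw":24,"jaw":0.45},{"dx":0.02,"dy":-0.07,"dz":0.12,"yaw":32,"jaw":0.45},{"dx":0.03,"dy":-0.1,"dz":0.12,"yaw":40,"jaw":0.45},{"dx":0.039,"dy":-0.134,"dz":0.12,"yaw":48,"jaw":0.45},{"dx":0.039,"dy":-0.134,"dz":0.12,"yaw":56,"jaw":0.45},{"dx":0.039,"dy":-0.134,"dz":0.12,"yaw":64,"jaw":0.45},{"dx":0.039,"dy":-0.134,"dz":0.12,"yaw":72,"jaw":0.45},{"dx":0.039,"dy":-0.134,"dz":0.12,"yaw":80,"jaw":0.45},{"dx":0.039,"dy":-0.134,"dz":0.12,"yaw":88,"jaw":0.45},{"dx":0.039,"dy":-0.134,"dz":0.12,"yaw":90,"jaw":0.45},{"dx":0.039,"dy":-0.134,"dz":0.12,"yaw":90,"jaw":0.45},{"dx":0.039,"dy":-0.134,"dz":0.12,"yaw":90,"jaw":0.45}]}}

```text
clock: 31.05
eef_pos: [567.8, 93.4, 147.3]
tool_rot: [3.142, 0.0, 2.019]
force: [0.7, -0.1, 0.9]
width: 38.7
gripper_force: 0.0
```

```bash
python3 yaw.py; python3 - <<'E'
from j import *
s=read_state();print(s["eef_pos"],s["tool_rot"][2])
p=camera_params("wrist");z=np.load("wl.npz");im=z["im"];hsv=cv2.cvtColor(im,cv2.COLOR_RGB2HSV)
r=((hsv[...,1]>150)&((hsv[...,0]<8)|(hsv[...,0]>172))).astype(np.uint8)*255
q=np.zeros_like(r);P=px(p,[[568,95,62]])[0].astype(int);q[P[1]-35:P[1]+35,P[0]-35:P[0]+35]=r[P[1]-35:P[1]+35,P[0]-35:P[0]+35]
c=max(cv2.findContours(q,0,2)[0],key=cv2.contourArea);(u,R_)=cv2.minEnclosingCircle(c);print(P,u,R_,ray(p,[u],60).round(1),ray(p,[u],69).round(1))
E
```

```text
[[ -21.2 -147.4]] [ 0.1 -0.2  0.8] 31.1
+x edge slope 0.014 mid 49.2 42
-x edge slope 0.028 mid 0.3 23
+y end slope 0.010 mid 9.4 19
fence slope -0.003 mid 51.0 40
stop slope -0.002 mid -91.5 13
[567.73546104  93.46508392 147.27296785] 2.019220293847977
[321 202] (320.1290283203125, 211.8709716796875) 24.362974166870117 [[570.7  85.9  60. ]] [[569.1  89.2  69. ]]
```

```bash
cat > edge.py <<'E'
from j import *
p,im,d=shot("wrist","wl")
def edge(n,z,ys,x0,x1):
    r=[]
    for y in ys:
        u,g=prof(p,im,(x0,y),(x1,y),z,161)
        if (u<2).any() or (u[:,0]>637).any() or (u[:,1]>397).any(): continue
        k=np.abs(np.gradient(cv2.GaussianBlur(g.astype(np.float32).reshape(-1,1),(1,9),2).ravel()));i=k.argmax();r.append((y,x0+(x1-x0)*i/160,k[i]))
    r=np.array(r)
    if len(r)<4: return print(n,"few")
    for _ in range(3):
        f=np.polyfit(r[:,0],r[:,1],1);e=abs(np.polyval(f,r[:,0])-r[:,1]);r=r[e<=max(0.4,2*np.median(e))]
    print(n,"slope %.4f at y=-36: %.2f  n=%d rms %.2f"%(f[0],np.polyval(f,-36),len(r),e.std()))
edge("coupon -x z26",26,np.arange(-32,12,1),-6,7)
edge("coupon -x far",26,np.r_[np.arange(-89,-80,1),np.arange(-32,12,1)],-7,7)
edge("coupon +x z26",26,np.arange(-72,12,1),45.5,50.3)
edge("fence outer z30",30,np.arange(-95,12,1),60,70)
edge("fence inner z30",30,np.arange(-70,12,1),49.5,55)
edge("plate front z12",12,np.arange(-95,12,1),-70,-58)
E
python3 edge.py
```

```text
coupon -x z26 slope 0.0220 at y=-36: -1.59  n=35 rms 0.09
coupon -x far slope 0.0184 at y=-36: -1.46  n=39 rms 0.09
coupon +x z26 slope 0.0179 at y=-36: 49.14  n=57 rms 0.12
fence outer z30 slope -0.0028 at y=-36: 64.58  n=65 rms 0.13
fence inner z30 slope -0.0031 at y=-36: 50.55  n=56 rms 0.11
plate front z12 slope 0.0011 at y=-36: -63.61  n=76 rms 0.11
```

Step 2 looks met: relative angle about 0.022 rad, gap about 1.4 mm. I'll lower onto the grip and cage it.

{"method": "arm_command", "body": {"deltas": [{"dx":0,"dy":0.001,"dz":-0.03,"yaw":0,"jaw":0.45},{"dx":0,"dy":0.001,"dz":-0.06,"yaw":0,"jaw":0.45},{"dx":0,"dy":0.001,"dz":-0.09,"yaw":0,"jaw":0.45},{"dx":0,"dy":0.001,"dz":-0.103,"yaw":0,"jaw":0.45},{"dx":0,"dy":0.001,"dz":-0.103,"yaw":0,"jaw":0.45},{"dx":0,"dy":0.001,"dz":-0.103,"yaw":0,"jaw":0.25},{"dx":0,"dy":0.001,"dz":-0.103,"yaw":0,"jaw":0.25},{"dx":0,"dy":0.001,"dz":-0.103,"yaw":0,"jaw":0.25},{"dx":0,"dy":0.001,"dz":-0.103,"yaw":0,"jaw":0.25},{"dx":0,"dy":0.001,"dz":-0.103,"yaw":0,"jaw":0.25}]}}

```text
clock: 32.15
eef_pos: [568.0, 94.6, 44.9]
tool_rot: [3.141, 0.0, 2.021]
force: [0.0, -0.3, -0.1]
width: 21.5
gripper_force: 0.0
```

```bash
python3 - <<'E'
import numpy as np
p=np.array([530.4,171.3]);f=lambda a:p+85*np.array([np.cos(np.radians(a)),np.sin(np.radians(a))])
s=295.7
for a in range(0,121,8):print(a,((f(s-a)-f(s))/1000).round(4).tolist(),f(s-a).round(1))
E
```

```text
0 [0.0, 0.0] [567.3  94.7]
8 [-0.011, -0.0044] [556.2  90.3]
16 [-0.0225, -0.0072] [544.7  87.5]
24 [-0.0343, -0.0084] [532.9  86.3]
32 [-0.0462, -0.0079] [521.1  86.8]
40 [-0.0579, -0.0058] [509.4  88.9]
48 [-0.0691, -0.0021] [498.1  92.7]
56 [-0.0797, 0.0032] [487.5  97.9]
64 [-0.0895, 0.0099] [477.7 104.6]
72 [-0.0983, 0.0179] [468.9 112.6]
80 [-0.1059, 0.027] [461.4 121.7]
88 [-0.1121, 0.0371] [455.1 131.8]
96 [-0.1169, 0.0479] [450.4 142.6]
104 [-0.1201, 0.0594] [447.2 154.1]
112 [-0.1217, 0.0711] [445.6 165.8]
120 [-0.1216, 0.083] [445.6 177.7]
```

{"method": "arm_command", "body": {"deltas": [{"dx":-0.011,"dy":-0.0044,"dz":0,"yaw":-8,"jaw":0.25},{"dx":-0.0225,"dy":-0.0072,"dz":0,"yaw":-16,"jaw":0.25},{"dx":-0.0343,"dy":-0.0084,"dz":0,"yaw":-24,"jaw":0.25},{"dx":-0.0462,"dy":-0.0079,"dz":0,"yaw":-32,"jaw":0.25},{"dx":-0.0579,"dy":-0.0058,"dz":0,"yaw":-40,"jaw":0.25},{"dx":-0.0691,"dy":-0.0021,"dz":0,"yaw":-48,"jaw":0.25},{"dx":-0.0797,"dy":0.0032,"dz":0,"yaw":-56,"jaw":0.25},{"dx":-0.0895,"dy":0.0099,"dz":0,"yaw":-64,"jaw":0.25},{"dx":-0.0983,"dy":0.0179,"dz":0,"yaw":-72,"jaw":0.25},{"dx":-0.1059,"dy":0.027,"dz":0,"yaw":-80,"jaw":0.25},{"dx":-0.1121,"dy":0.0371,"dz":0,"yaw":-88,"jaw":0.25},{"dx":-0.1121,"dy":0.0371,"dz":0,"yaw":-88,"jaw":0.25}]}}

```text
clock: 33.35
eef_pos: [454.9, 132.2, 44.3]
tool_rot: [3.141, 0.001, 0.486]
force: [1.0, 0.9, -1.4]
width: 21.2
gripper_force: 0.0
```

{"method": "arm_command", "body": {"deltas": [{"dx":-0.0026,"dy":0.0053,"dz":0,"yaw":-4,"jaw":0.25},{"dx":-0.0048,"dy":0.0108,"dz":0,"yaw":-8,"jaw":0.25},{"dx":-0.0066,"dy":0.0165,"dz":0,"yaw":-12,"jaw":0.25},{"dx":-0.008,"dy":0.0223,"dz":0,"yaw":-16,"jaw":0.25},{"dx":-0.009,"dy":0.0281,"dz":0,"yaw":-20,"jaw":0.25},{"dx":-0.0096,"dy":0.034,"dz":0,"yaw":-23,"jaw":0.25},{"dx":-0.0096,"dy":0.036,"dz":0,"yaw":-23,"jaw":0.25},{"dx":-0.0096,"dy":0.036,"dz":0,"yaw":-23,"jaw":0.25}]}}

```text
clock: 34.15
eef_pos: [446.2, 163.1, 44.5]
tool_rot: [3.135, -0.001, 0.084]
force: [-1.3, -8.3, 1.3]
width: 21.5
gripper_force: 4.7
```

{"method": "arm_command", "body": {"deltas": [{"dx":0,"dy":0.003,"dz":0,"yaw":0,"jaw":0.25},{"dx":0,"dy":0.006,"dz":0,"yaw":0,"jaw":0.25},{"dx":0,"dy":0.006,"dz":0,"yaw":0,"jaw":0.25},{"dx":0,"dy":0.006,"dz":0,"yaw":0,"jaw":0.25}]}}

```text
clock: 34.55
eef_pos: [446.1, 164.3, 44.4]
tool_rot: [3.129, -0.001, 0.08]
force: [-1.0, -18.6, 1.2]
width: 21.1
gripper_force: 9.5
```

{"method": "arm_command", "body": {"deltas": [{"dx":0,"dy":-0.003,"dz":0,"yaw":0,"jaw":0.25},{"dx":0,"dy":-0.003,"dz":0,"yaw":0,"jaw":0.45},{"dx":0,"dy":-0.003,"dz":0,"yaw":0,"jaw":0.45},{"dx":0,"dy":-0.003,"dz":0,"yaw":0,"jaw":0.45},{"dx":0,"dy":-0.003,"dz":0.03,"yaw":0,"jaw":0.45},{"dx":0,"dy":-0.003,"dz":0.07,"yaw":0,"jaw":0.45},{"dx":-0.01,"dy":-0.003,"dz":0.11,"yaw":0,"jaw":0.45},{"dx":-0.01,"dy":-0.003,"dz":0.11,"yaw":0,"jaw":0.45},{"dx":-0.01,"dy":-0.003,"dz":0.11,"yaw":0,"jaw":0.45}]}}

```text
clock: 35.45
eef_pos: [436.2, 171.9, 155.0]
tool_rot: [-3.14, -0.002, 0.086]
force: [-0.5, -0.4, -0.8]
width: 38.7
gripper_force: 0.0
```

```bash
python3 edge.py; python3 - <<'E'
from j import *
p=camera_params("wrist");z=np.load("wl.npz");s=read_state();print(s["eef_pos"],s["force"])
hsv=cv2.cvtColor(z["im"],cv2.COLOR_RGB2HSV);C=cloud(p,z["d"])
k=C[(C[:,2]>64)&(C[:,2]<72)];w=tow(k[:,:2]);m=np.hypot(w[:,0]-446,w[:,1]-163)<25
q=w[m];c=(q.min(0)+q.max(0))/2;v=c-[530.4,171.3];print("grip",q.mean(0),c,m.sum(),"r",np.hypot(*v),"joint",np.radians(np.degrees(np.arctan2(v[1],v[0]))%360-185.8))
T=C
for x in(12,20,28): 
    k=C[abs(C[:,0]-x)<2];print(x,[(round(y,1),round(float(np.median(t)),1)) for y in np.arange(-96,-83,1.5) if len(t:=k[abs(k[:,1]-y)<.8][:,2])],[(y,round(float(np.median(t)),1)) for y in np.arange(14,27,1.5) if len(t:=k[abs(k[:,1]-y)<.8][:,2])])
E
```

```text
coupon -x z26 slope -0.0033 at y=-36: -0.53  n=41 rms 0.06
coupon -x far slope -0.0039 at y=-36: -0.53  n=50 rms 0.06
coupon +x z26 slope -0.0031 at y=-36: 50.08  n=65 rms 0.07
fence outer z30 slope 0.0203 at y=-36: 63.49  n=13 rms 0.09
fence inner z30 slope 0.0010 at y=-36: 50.46  n=40 rms 0.06
plate front z12 slope -0.0002 at y=-36: -63.64  n=77 rms 0.09
[435.72830127 171.60939353 154.17229645] [-0.18644542 -0.57814901 -0.5048336 ]
grip [445.99408396 162.766475  ] [445.71412933 162.77663292] 260 r 85.11371498137628 joint -0.0009200284810145585
12 [(np.float64(-96.0), 28.4), (np.float64(-94.5), 27.8), (np.float64(-93.0), 27.6), (np.float64(-91.5), 26.9), (np.float64(-90.0), 23.6), (np.float64(-88.5), 24.0), (np.float64(-87.0), 24.3), (np.float64(-85.5), 24.2), (np.float64(-84.0), 24.8)] [(np.float64(14.0), 24.0), (np.float64(15.5), 23.7), (np.float64(17.0), 23.5), (np.float64(18.5), 23.5), (np.float64(20.0), 22.8), (np.float64(23.0), 9.7), (np.float64(24.5), 10.3), (np.float64(26.0), 10.1)]
20 [(np.float64(-96.0), 28.7), (np.float64(-94.5), 28.3), (np.float64(-93.0), 28.0), (np.float64(-91.5), 27.1), (np.float64(-90.0), 23.5), (np.float64(-88.5), 24.4), (np.float64(-87.0), 23.6), (np.float64(-85.5), 23.5), (np.float64(-84.0), 24.0)] [(np.float64(14.0), 23.9), (np.float64(15.5), 24.0), (np.float64(17.0), 24.1), (np.float64(18.5), 22.8), (np.float64(21.5), 9.5), (np.float64(23.0), 9.6), (np.float64(24.5), 9.5), (np.float64(26.0), 9.6)]
28 [(np.float64(-96.0), 27.8), (np.float64(-94.5), 27.9), (np.float64(-93.0), 27.7), (np.float64(-91.5), 27.9), (np.float64(-90.0), 24.1), (np.float64(-88.5), 24.1), (np.float64(-87.0), 23.9), (np.float64(-85.5), 23.8), (np.float64(-84.0), 24.1)] [(np.float64(14.0), 23.3), (np.float64(15.5), 23.7), (np.float64(17.0), 23.9), (np.float64(18.5), 23.5), (np.float64(21.5), 9.4), (np.float64(23.0), 9.7), (np.float64(24.5), 9.3), (np.float64(26.0), 10.3)]
```

```bash
python3 - <<'E'
from j import *
p,im,d=shot("wrist","wl")
for n,z,y0,y1,xs in(("coupon +y end",26,14,25,range(6,46)),("stop outer z30",30,-110,-100,range(10,48)),("stop inner z30",30,-94,-88,range(10,32)),("coupon -y end z26",26,-94,-88,range(10,32))):
    r=[]
    for x in xs:
        u,g=prof(p,im,(x,y0),(x,y1),z,161);k=np.abs(np.gradient(cv2.GaussianBlur(g.astype(np.float32).reshape(-1,1),(1,9),2).ravel()));r.append(y0+(y1-y0)*k.argmax()/160)
    print(n,np.median(r).round(2),np.percentile(r,[20,80]).round(2))
E
```

```text
coupon +y end 19.09 [18.95 19.29]
stop outer z30 -109.75 [-110.   -108.05]
stop inner z30 -89.69 [-90.6  -89.54]
coupon -y end z26 -90.27 [-91.58 -90.14]
```

```bash
python3 -c "
from cell import *
print(finish_job())"
```

```text
the job is handed in; nothing more can be done
None
```

I handed the job in at about 36 s. My last measurements put the coupon about 0.4 mm from the long fence, square to it within 0.005 rad and up against the end stop (to about 1 mm), with the lever shut at about 0 rad; the interface returned no verdict.

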